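Load the sample changer, shut its gate and start it

TASK

Open the gate and load every vial tray from the grey carrier into the sample changer, each into the lane that bears its colour, pushed fully home against the end stop. A tray lifts out of the carrier only by its middle rib, and the low roof leaves no room for a hand there, so set it down on the loading ledge and change over to its end pull to slide it in. When all the trays are home, swing the gate fully shut across them and press the green start button all the way down; leave the other things on the bench where they are.

Things in the scene. Friction and masses are not known exactly. Their poses are not given: they have to be found in the camera images.
- tray_blue_mid (a point): vial tray with blue rib, pull and vial caps, may be absent: white block 160 long (its x), 58 wide (y), 30 high, vial caps up to 40 high, about 0.3 kg. Point on its centre line, 30 mm above its underside; x points to its nose, z up
- tray_blue_rib (a point): blue tray: on the carrying rib in the middle of its top, 52 mm above the underside; rib 60 long (tray's x), 12 thick (y), 30 to 66 mm above the underside; no vials within 35 mm of the middle along x
- tray_blue_pull (a point): blue tray: middle of its end pull, 89 mm behind the tray's centre (-x), 45 mm above the underside; a lug 12 thick (y), from 80 to 98 mm behind the centre, 26 to 60 mm above the underside
- home_blue (a point): where tray_blue_mid lies when that tray is fully home, its nose at the end stop, in the lane with the blue mark; x points into the lane, y to its left; 76 mm inside the mouth; lane 61 mm wide, its floor 4 mm above the table
- tray_green_mid (a point): vial tray with green rib, pull and vial caps, may be absent: white block 160 long (its x), 58 wide (y), 30 high, vial caps up to 40 high, about 0.3 kg. Point on its centre line, 30 mm above its underside; x points to its nose, z up
- tray_green_rib (a point): green tray: on the carrying rib in the middle of its top, 52 mm above the underside; rib 60 long (tray's x), 12 thick (y), 30 to 66 mm above the underside; no vials within 35 mm of the middle along x
- tray_green_pull (a point): green tray: middle of its end pull, 89 mm behind the tray's centre (-x), 45 mm above the underside; a lug 12 thick (y), from 80 to 98 mm behind the centre, 26 to 60 mm above the underside
- home_green (a point): where tray_green_mid lies when that tray is fully home, its nose at the end stop, in the lane with the green mark; x points into the lane, y to its left; 76 mm inside the mouth; lane 61 mm wide, its floor 4 mm above the table
- tray_yellow_mid (a point): vial tray with yellow rib, pull and vial caps, may be absent: white block 160 long (its x), 58 wide (y), 30 high, vial caps up to 40 high, about 0.3 kg. Point on its centre line, 30 mm above its underside; x points to its nose, z up
- tray_yellow_rib (a point): yellow tray: on the carrying rib in the middle of its top, 52 mm above the underside; rib 60 long (tray's x), 12 thick (y), 30 to 66 mm above the underside; no vials within 35 mm of the middle along x
- tray_yellow_pull (a point): yellow tray: middle of its end pull, 89 mm behind the tray's centre (-x), 45 mm above the underside; a lug 12 thick (y), from 80 to 98 mm behind the centre, 26 to 60 mm above the underside
- home_yellow (a point): where tray_yellow_mid lies when that tray is fully home, its nose at the end stop, in the lane with the yellow mark; x points into the lane, y to its left; 76 mm inside the mouth; lane 61 mm wide, its floor 4 mm above the table
- changer: sample changer, fixed; origin on the table, mid-mouth; three lanes along +x, 70 mm apart. Level floor from x -176 (loading ledge, 276 wide) to end stop x +156 mm. Tapered lead-ins between lanes x 0 to 27, 22 high; roof from x 21 on, 76 to 90 mm high: it clears a tray by 6 mm but no gripper on its rib. A tray that is home stands 4 mm out of the mouth, and its pull 22 mm
- carrier: grey plastic carrier, fixed, 192 x 202 mm, three pockets side by side (66 mm apart) with 2 mm play round a tray; trays stand 4 mm above the table, noses to its +x; walls 30 mm high. The front panel (-x) is 66 mm high, close behind the end pulls: in the carrier a tray can be held only by its rib
- gate (a joint): swing of the retaining gate about its upright hinge, rad: 0 shut across the mouth, up to 2.3 open; it starts shut or nearly so and stays where it is left (light friction, about 0.06 N m). Below 1.5 it is in the way of the ledge. It can shut only if every tray is home
- gate_knob (a point): middle of the upright black knob at the gate's free end, 45 mm above the table; knob 18 mm in diameter, 22 to 66 mm above the table. The gate is a bar 250 mm long, 10 thick, 8 to 25 mm above the table
- gate_hinge (a point): on the gate's upright hinge axis, at the left end of the mouth, 250 mm from the knob; shut, the gate runs from here along the changer's -y; seen from above it opens clockwise, towards the robot and on to the left
- start_top (a point): middle of the top of the round green start button, 26 mm across, on the small white pod at the right of the changer's mouth; it faces up and is pressed down
- start (a joint): travel of the start button, m: 0 up, 0.006 fully down (about 5 N); it springs back
- notes: yellow block of notes, 76 x 76 x 11; bystander, to be left alone; origin under its centre
- vial_red: upright glass vial with red cap, 27 across, 85 high; bystander, to be left alone; origin under its centre
- marker: white marker pen lying, 105 long, 18 thick; bystander, to be left alone; origin under its centre

How it is judged (in metres and radians):
On the way, in this order (a step that is already met when the one before it is completed fails the run):
1. every tray is fully home in the lane of its colour, the gate still open (distance between tray_blue_mid and home_blue below 0.007 m and distance between tray_green_mid and home_green below 0.007 m and distance between tray_yellow_mid and home_yellow below 0.007 m and value of joint gate above 0.3 rad), for 0.2 s.
2. the gate is shut (value of joint gate below 0.05 rad), for 0.2 s.
3. the start button is pressed down (value of joint start above 0.0045 m), for 0.05 s.
At the end, for the whole second after the job is handed in: Every tray that was there lies within 7 mm of its home point in the lane of its own colour (fully in, flat on the floor), the gate is shut to within 0.05 rad, and the start button has been pressed and is up again (distance between tray_blue_mid and home_blue below 0.007 m and distance between tray_green_mid and home_green below 0.007 m and distance between tray_yellow_mid and home_yellow below 0.007 m and value of joint gate below 0.05 rad and value of joint start below 0.002 m); the robot touches nothing.
It fails at once if a bystander object is moved more than 30 mm (distance of any of notes, vial_red, marker from where it was at the start of the episode above 0.03 m).
Of tray_blue, tray_green, tray_yellow only 2 to 3 are there at a start; the rules pass over those that are not, and their reading is None.
At some moment in a run one of tray_blue, tray_green, tray_yellow may be knocked a few centimetres aside while the robot is not near it.
Once in a run the grip may slacken for a moment while it holds something.
It also fails if it takes over 210 s, if anything falls off the work surface, if the arm or the gripper's body presses on something with over 40 N, if the wrist force passes 120 N, or if a joint passes its speed limit or range.

ROBOT

A 6-joint arm with a two-finger parallel gripper is mounted at the origin on a cart in front of the work surface, level with it; the furniture and walls round the work are solid. World frame = base frame: x ahead of the robot, y to its left, z up, the work surface at z = 0. Lengths are in mm, angles in rad, forces in N, time in s.
With the tool pointing down it reaches from about 325 to 1000 mm from the base axis. Payload 5.1 kg.
Tool frame: the origin (TCP) lies between the finger pads; the fingertips stand 22 mm ahead of it and the grasp point (between the pads) lies 3 mm ahead of it (manip.nose_length is the distance from the TCP to the fingertips, in mm); z points along the fingers, y is the direction in which the jaws open and shut (so a half turn about z gives the same grasp; the last joint's range is limited). The gripper opens to 85 mm and grips with 20 to 120 N. Pads are 22 mm wide; open, the fingers measure 114 mm over their backs; the gripper's body (76 mm by 85 mm) begins 54 mm behind the grasp point. The pads swing forward as they close: fully open they stand 13 mm farther back than shut.
Start: joints at [1.161, 0.124, 1.65, -0, 1.367, -0.083], TCP at [208.68, 615.579, 229.622] pointing down, gripper open.
Joint ranges: [-2.61, 2.61], [-1.02, 2.33], [0.03, 2.71], [-1.35, 4.49], [0.32, 2.68], [-2.91, 2.91]. Speed limits (rad/s): [2.57, 2.57, 3.14, 3.14, 3.14, 3.14].

INTERFACE

Orientations are given as a rotation vector (axis times angle).
In Python, from plant import manip gives the robot as it stands.
- The arm moves only by the tool servo_tool, never from a script. Its argument "series" is one flat list of numbers, 7 for each row, row after row: the shift along the tool's x, y, z in mm, then the turn, a rotation vector about the tool's x, y, z in degrees, then the finger opening in mm, from 0 to 85.4. In form: [dx, dy, dz, rx, ry, rz, claw, dx, dy, dz, rx, ry, rz, claw, ...]. A call has 1 to 8 rows; each row is the pose to reach, as a shift and turn from the pose measured when the call began, along the tool's axes at that moment; what a row does not reach only later rows make up. A row lasts 1/10 s, in which the tool goes at most 50 mm and 8.59 degrees, less where a joint would pass 70% of its speed; a pose out of reach is approached as far as the arm can. A call with a gripper value outside its range is refused whole. The fingers move at their own pace and stop on an object; the grip force is fixed at half the most. Time passes only in rows, so rows that repeat a pose let the fingers close. It gives the time, the measured TCP pose, the force and the opening at its end, in the units of the state.
- manip.state(): the state, without advancing time (a new reading comes with each control period).
- manip.read_camera(name): name is "side" or "top" or "wrist"; returns a dict with "frame" (384x512x3 uint8, blue, green, red), "depth" (384x512 float32, mm along the optical axis (not along the pixel's ray), 0 where there is no reading), "K" (3x3 intrinsics, pixels), "view" (4x4, takes a point from world to camera coordinates); the wrist camera has in their place "T_tool_cam" (4x4, takes a point from camera to tool coordinates, whose origin is the TCP and whose axes are the flange's). Camera axes: x right, y down, z forward; pixel columns grow to the right and rows downward; lengths in mm; the calibration is good to about 2 mm. The wrist camera is an equidistant fisheye: a pixel r from the principal point sees the ray r / f radians off the axis. A picture is of the moment at which its call begins: read the wrist's pose just before it.
- manip.job_done(): hands the job in, once; it reports no verdict.
Trained networks look in a picture, given as the dict that the camera call returned (one of the last four; its "shot" number tells which), for a name from the list of things; names that differ only in an ending like _2 or _b are one class to them, and where a whole thing is asked for, a point or a joint stands for the part that bears it (a point fixed in the world has none). Each returns a list of dicts, best first, with "score" (0 to 1); they miss things now and then, are a little off and sometimes report something else, mostly with a low value. They report only what shows in the picture. A call takes as long as a camera call.
- manip.recognise(name, picture): "rect" ([left, top, width, height] in pixels, round what is visible of it).
- manip.masks_of(name, picture): "pixels" (384x512 bool, what is visible of it) and "rect" ([left, top, width, height] in pixels, round what is visible of it).
- manip.mark_of(name, picture): "at" ([column, row] in pixels: a listed point, or the origin of a listed thing).
The state is a dict: "t": time; "joint_positions": joint angles; "qvel": joint speeds; "joint_torque": joint torques, N m; "tool_pos": TCP position; "tcp_rot": TCP orientation; "ft_force": force on the tool from outside, world axes, zero at the start; "ft_torque": the same for the moment, N m; "finger_gap": finger opening in mm.
Only numpy, scipy, OpenCV 4.12 (cv2) and the standard library are available. Lean on these libraries where they do the work, as an engineer would, in place of code of your own. Each camera call takes 0.05 s, during which the arm holds its last target.

## Working session

There is one attempt and no reset: what is moved stays moved. The work goes in short steps, Python scripts to look and compute and a tool call to move; the robot and the scene stay as the last step left them, time stands still between calls to the robot, and variables do not carry over. Pictures are saved under pics/ and viewed, and the job is handed in when it is done.

Besides the shell and the picture viewer there is one more tool, called after ">>>" in YAML: its name, and indented under it one key for each argument. servo_tool: Moves the arm, as the interface text tells. Its arguments: {"type":"object","properties":{"series":{"type":"array","items":{"type":"number"}}},"required":["series"]}

```bash
ls; mkdir -p pics
python3 - <<'E'
from plant import manip
import cv2
print(manip.state())
for n in("top","side","wrist"):
    p=manip.read_camera(n); cv2.imwrite(f"pics/{n}0.png",p["frame"]); print(n,p["K"],p.get("view"),p.get("T_tool_cam"))
E
```

```text
pics
{'t': 0.0, 'joint_positions': array([ 1.16143116e+00,  1.24528217e-01,  1.65164258e+00,  7.28669451e-06,
        1.36749607e+00, -8.25886590e-02]), 'qvel': array([-0.00112008,  0.00142033, -0.00091168, -0.00024616, -0.00044383,
        0.00022555]), 'joint_torque': array([ 5.49832057e-04, -4.23582888e+01, -3.65466285e+01,  4.71251633e-05,
        6.39064107e-03, -2.07585586e-06]), 'tool_pos': array([208.4240079 , 615.04536361, 228.3566338 ]), 'tcp_rot': array([-0.51093732, -3.09924519,  0.00315685]), 'ft_force': array([-0.42113658, -0.05398026, -0.00991076]), 'ft_torque': array([-0.00237243,  0.0455008 , -0.01134974]), 'finger_gap': 85.30978240037709}
top [[352.73452218   0.         252.24926442]
 [  0.         352.73452218 190.45319567]
 [  0.           0.           1.        ]] [[ 7.00321892e-03 -9.99710811e-01  2.30054371e-02 -3.49157707e+01]
 [-9.81471151e-01 -1.12771485e-02 -1.91277824e-01  5.51219848e+02]
 [ 1.91481944e-01 -2.12396124e-02 -9.81266296e-01  1.05035728e+03]
 [ 0.00000000e+00  0.00000000e+00  0.00000000e+00  1.00000000e+00]] None
side [[461.76449007   0.         252.25207909]
 [  0.         461.76449007 193.1357519 ]
 [  0.           0.           1.        ]] [[-2.27262540e-01  9.73792881e-01  8.89740900e-03  1.58492373e+02]
 [ 6.53171199e-01  1.59200146e-01 -7.40285551e-01 -2.91589760e+02]
 [-7.22301268e-01 -1.62427643e-01 -6.72233693e-01  1.85426872e+03]
 [ 0.00000000e+00  0.00000000e+00  0.00000000e+00  1.00000000e+00]] None
wrist [[297.31863964   0.         253.58743902]
 [  0.         297.31863964 194.99658152]
 [  0.           0.           1.        ]] None [[ 3.85387148e-04 -9.57478903e-01 -2.88503037e-01  7.41566087e+01]
 [ 9.99999677e-01  5.72550849e-04 -5.64355706e-04 -6.84518941e-01]
 [ 7.05541340e-04 -2.88502726e-01  9.57478814e-01 -1.43791340e+02]
 [ 0.00000000e+00  0.00000000e+00  0.00000000e+00  1.00000000e+00]]
```

View pics/top0.png

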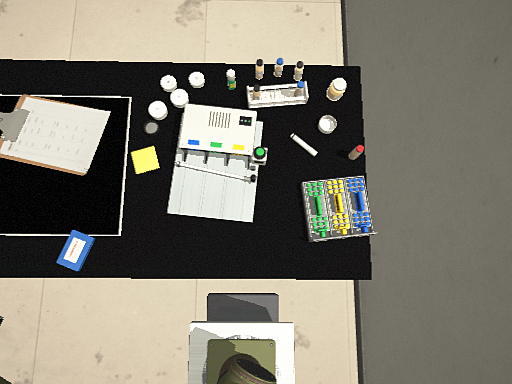

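View pics/side0.png

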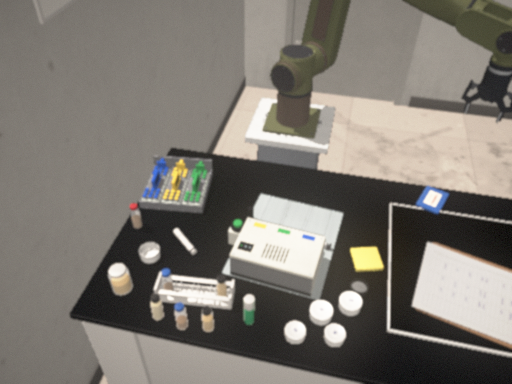

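View pics/wrist0.png

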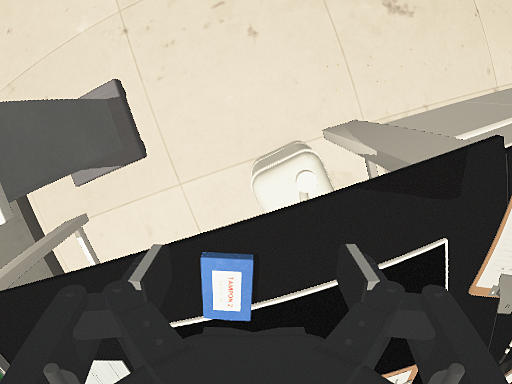

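```bash
cat > h.py <<'E'
import numpy as np, cv2
from plant import manip
from scipy.spatial.transform import Rotation as R
def T_tool(s=None):
    s=s or manip.state(); T=np.eye(4); T[:3,:3]=R.from_rotvec(s["tcp_rot"]).as_matrix(); T[:3,3]=s["tool_pos"]; return T
def shot(n):
    s=manip.state(); p=manip.read_camera(n)
    p["T"]= T_tool(s)@p["T_tool_cam"] if n=="wrist" else np.linalg.inv(p["view"])
    p["n"]=n; return p
def ray(p,u,v):
    K=p["K"]; x=(u-K[0,2])/K[0,0]; y=(v-K[1,2])/K[1,1]
    if p["n"]=="wrist":
        r=np.hypot(x,y); d=np.array([x/r*np.sin(r),y/r*np.sin(r),np.cos(r)]) if r>1e-9 else np.array([0,0,1.])
    else: d=np.array([x,y,1.])
    return p["T"][:3,3],p["T"][:3,:3]@d
def at_z(p,uv,z):
    o,d=ray(p,*uv); return o+d*(z-o[2])/d[2]
def cloud(p,step=1):
    h,w=p["depth"].shape; v,u=np.mgrid[0:h,0:w].astype(float); K=p["K"]
    x=(u-K[0,2])/K[0,0]; y=(v-K[1,2])/K[1,1]
    if p["n"]=="wrist":
        r=np.hypot(x,y)+1e-12; t=np.tan(np.minimum(r,1.4)); x,y=x/r*t,y/r*t
    P=np.stack([x,y,np.ones_like(x)],-1)*p["depth"][...,None]
    return P@p["T"][:3,:3].T+p["T"][:3,3]
def proj(p,X):
    c=np.linalg.inv(p["T"])@np.append(X,1); K=p["K"]
    if p["n"]=="wrist":
        a=np.arctan2(np.hypot(c[0],c[1]),c[2]); r=np.hypot(c[0],c[1])+1e-12
        return np.array([K[0,0]*a*c[0]/r+K[0,2],K[1,1]*a*c[1]/r+K[1,2]])
    return np.array([K[0,0]*c[0]/c[2]+K[0,2],K[1,1]*c[1]/c[2]+K[1,2]])
def yaw(s=None):
    "world angle of tool x, deg"
    M=T_tool(s)[:3,:3]; return np.degrees(np.arctan2(M[1,0],M[0,0]))
E
python3 - <<'E'
from h import *
np.set_printoptions(precision=1,suppress=True)
Z=dict(tray_blue_rib=56,tray_green_rib=56,tray_yellow_rib=56,tray_blue_pull=49,tray_green_pull=49,tray_yellow_pull=49,tray_blue_mid=34,tray_green_mid=34,tray_yellow_mid=34,home_blue=34,home_green=34,home_yellow=34,changer=0,carrier=0,gate_knob=45,gate_hinge=20,start_top=None,notes=0,vial_red=0,marker=0)
for n in("top","side"):
    p=shot(n); C=cloud(p)
    for k,z in Z.items():
        for m in manip.mark_of(k,p)[:2]:
            u,v=m["at"]; c=C[int(round(v)),int(round(u))]
            print(n,k,round(m["score"],2),np.array(m["at"]),at_z(p,(u,v),z) if z is not None else '-',"depthpt",c)
E
```

```text
top tray_blue_rib 0.76 [361.6 203.4] [ 513.8 -371.7   56. ] depthpt [ 512.4 -367.4   72.6]
top tray_green_rib 0.75 [235.8 142.9] [705.7  24.   56. ] depthpt [693.3  22.4  91.5]
top tray_green_rib 0.65 [319.2 203.5] [ 512.1 -238.6   56. ] depthpt [ 508.3 -234.9   70. ]
top tray_yellow_rib 0.77 [338.1 203.8] [ 511.7 -297.8   56. ] depthpt [ 510.2 -296.    61.5]
top tray_blue_pull 0.81 [365.  231.4] [ 427.3 -380.    49. ] depthpt [ 427.2 -374.5   65.1]
top tray_green_pull 0.69 [322.2 232.7] [ 422.1 -246.7   49. ] depthpt [ 420.1 -242.9   63.4]
top tray_green_pull 0.58 [240.9 138.5] [723.1   8.   49. ] depthpt [711.1   7.2  87.9]
top tray_yellow_pull 0.87 [343.6 230.9] [ 428.2 -313.4   49. ] depthpt [ 426.6 -310.1   65.2]
top tray_yellow_pull 0.73 [339.4 202.6] [ 516.7 -303.9   49. ] depthpt [ 512.2 -297.2   69. ]
top tray_green_mid 0.83 [316.3 205.7] [ 508.4 -233.9   34. ] depthpt [ 505.6 -230.4   46.2]
top tray_green_mid 0.71 [319.3 204. ] [ 514.  -243.6   34. ] depthpt [ 508.3 -234.9   70. ]
top tray_yellow_mid 0.89 [334.7 204.6] [ 512.5 -292.7   34. ] depthpt [ 510.2 -291.9   40.7]
t
[... 3601 characters left out ...]
 [250.1 213.2] [597.8 -30.3  45. ] depthpt [603.9 -29.2  52. ]
side gate_hinge 0.97 [331.3 240.1] [625.9 221.   20. ] depthpt [608.9 220.5   2. ]
side gate_hinge 0.44 [174.  178.9] [ 474.4 -322.    20. ] depthpt [ 524.1 -298.6   65.5]
side start_top 0.72 [152.9 178.5] - depthpt [ 532.9 -367.1   63.2]
side start_top 0.62 [235.1 224.2] - depthpt [684.5 -54.2  79.7]
side notes 0.85 [369.4 262.4] [667.1 336.2   0. ] depthpt [678.2 333.1  14.1]
side vial_red 0.59 [180.6 192.2] [ 511.7 -287.3    0. ] depthpt [ 543.6 -271.3   32.4]
side vial_red 0.5 [141.3 220.1] [ 662.9 -362.     0. ] depthpt [ 679.5 -352.6   19.2]
side marker 0.5 [188.7 241.7] [ 713.3 -189.9    0. ] depthpt [ 726.7 -183.    15.1]
```

```bash
cat >> h.py <<'E'
def Rdown(yawdeg):
    c,s=np.cos(np.radians(yawdeg)),np.sin(np.radians(yawdeg)); return np.array([[c,s,0],[s,-c,0],[0,0,-1.]])
def plan(*targets):
    "targets (x,y,z,yaw): print the shift/turn in tool axes from present pose"
    s=manip.state(); T=T_tool(s)
    for x,y,z,a in targets:
        d=T[:3,:3].T@(np.array([x,y,z])-T[:3,3]); r=np.degrees(R.from_matrix(T[:3,:3].T@Rdown(a)).as_rotvec())
        print("->",(x,y,z,a),":",np.round(d,1).tolist(),np.round(r,2).tolist(),"rows>=%.1f"%max(np.linalg.norm(d)/50,np.linalg.norm(r)/8.59))
def st():
    s=manip.state(); print("t %.2f pos %s yaw %.2f gap %.1f F %s M %s"%(s["t"],np.round(s["tool_pos"],1),yaw(s),s["finger_gap"],np.round(s["ft_force"],1),np.round(s["ft_torque"],2)))
E
python3 - <<'E'
from h import *
st(); plan((540,80,330,180))
E
```

```text
t 2.25 pos [208.7 615.6 229.6] yaw 161.27 gap 85.5 F [0.  0.  0.3] M [-0.01 -0.01 -0.02]
-> (540, 80, 330, 180) : [-485.7, -400.9, -100.4] [-0.0, -0.0, -18.73] rows>=12.8
```

>>> servo_tool:
  series: [-486,-401,-100,0,0,-18.7,85,-486,-401,-100,0,0,-18.7,85,-486,-401,-100,0,0,-18.7,85,-486,-401,-100,0,0,-18.7,85,-486,-401,-100,0,0,-18.7,85,-486,-401,-100,0,0,-18.7,85,-486,-401,-100,0,0,-18.7,85,-486,-401,-100,0,0,-18.7,85]

```text
t: 3.05
tool_pos: [417.0, 278.2, 292.9]
tcp_rot: [0.0, 3.141, 0.001]
ft_force: [0.6, 0.7, -0.0]
finger_gap: 85.2
```

Run:
```python
from h import *
st(); plan((540,80,330,180))
```

```text
t 3.05 pos [417.  278.2 292.9] yaw 179.99 gap 85.2 F [ 0.6  0.7 -0. ] M [-0.01  0.    0.03]
-> (540, 80, 330, 180) : [-123.1, -198.1, -37.0] [0.03, 0.06, -0.01] rows>=4.7
```

>>> servo_tool:
  series: [-123,-198,-37,0,0,0,85,-123,-198,-37,0,0,0,85,-123,-198,-37,0,0,0,85,-123,-198,-37,0,0,0,85,-123,-198,-37,0,0,0,85,-123,-198,-37,0,0,0,85]

```text
t: 3.65
tool_pos: [541.9, 76.5, 330.8]
tcp_rot: [0.009, 3.139, -0.001]
ft_force: [-0.3, 0.5, -0.2]
finger_gap: 85.2
```

Run:
```python
from h import *
np.set_printoptions(precision=1,suppress=True)
st(); p=shot("wrist"); cv2.imwrite("pics/w1.png",p["frame"]); np.savez("w1.npz",**{k:v for k,v in p.items()})
Z=dict(home_blue=34,home_green=34,home_yellow=34,changer=0,gate_knob=45,gate_hinge=20,start_top=None)
C=cloud(p)
for k,z in Z.items():
    for m in manip.mark_of(k,p)[:1]:
            u,v=m["at"]; c=C[int(round(v)),int(round(u))]
            print(k,round(m["score"],2),np.array(m["at"]),at_z(p,(u,v),z) if z is not None else '-',"depthpt",c)
```

```text
t 3.65 pos [541.9  76.5 330.8] yaw 179.68 gap 85.2 F [-0.3  0.5 -0.2] M [0. 0. 0.]
home_blue 0.45 [ 36.3 147.2] [ 508.5 -318.    34. ] depthpt [ 505.4 -293.2   62.5]
changer 0.95 [262.2 212.8] [643.1  89.8   0. ] depthpt [642.   89.3   3.9]
gate_knob 0.61 [187.4 192.1] [592.5 -25.9  45. ] depthpt [589.4 -24.   55.4]
gate_hinge 0.89 [339.3 223.1] [655.9 220.6  20. ] depthpt [662.3 225.1   4.1]
start_top 0.52 [169.2 247.9] - depthpt [672.9 -55.4  76.3]
```

View pics/w1.png

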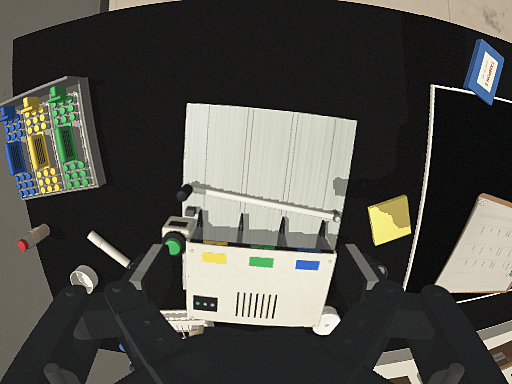

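Run:
```python
from h import *
np.set_printoptions(precision=1,suppress=True)
p=dict(np.load("w1.npz")); p["n"]="wrist"
C=cloud(p)
# ledge points: z between 1 and 8, near
f=p["frame"]; 
cv2.imwrite("pics/w1z.png",cv2.resize(f[90:330,140:400],None,fx=3,fy=3)[:600,:800])
cv2.imwrite("pics/w1z.png",cv2.resize(f[90:280,150:390],None,fx=3.1,fy=3.1))
g=f.min(-1); m=((g>110)&(abs(C[...,2]-4)<6)&(C[...,0]<640)&(C[...,0]>400)&(abs(C[...,1]-80)<170))
# front edge: for each column of y bins min x
P=[at_z(p,(u,v),4) for v,u in zip(*np.nonzero(m))]; P=np.array(P)
print(len(P),P.min(0),P.max(0))
b=np.round(P[:,1]/4).astype(int)
E=np.array([[P[b==k,0].min(),k*4] for k in np.unique(b)]); print(E[::4])
r=cv2.minAreaRect(P[:,:2].astype(np.float32)); print(r, cv2.boxPoints(r))
for uv in [(188,103),(356,121)]: print(at_z(p,uv,4))
```

```text
15756 [457.4 -47.6   4. ] [640.  243.1   4. ]
[[593.8 -48. ]
 [463.8 -32. ]
 [459.6 -16. ]
 [460.3   0. ]
 [462.4  16. ]
 [462.9  32. ]
 [464.8  48. ]
 [466.6  64. ]
 [468.3  80. ]
 [469.9  96. ]
 [471.4 112. ]
 [472.8 128. ]
 [474.1 144. ]
 [475.3 160. ]
 [478.  176. ]
 [479.  192. ]
 [480.1 208. ]
 [482.6 224. ]
 [483.4 240. ]]
((560.5451049804688, 96.97332763671875), (278.1419982910156, 182.5799102783203), 84.39816284179688) [[456.1 -32.5]
 [637.8 -50.3]
 [665.  226.5]
 [483.3 244.3]]
[457.5 -27.7   4. ]
[485.  242.8   4. ]
```

View pics/w1z.png

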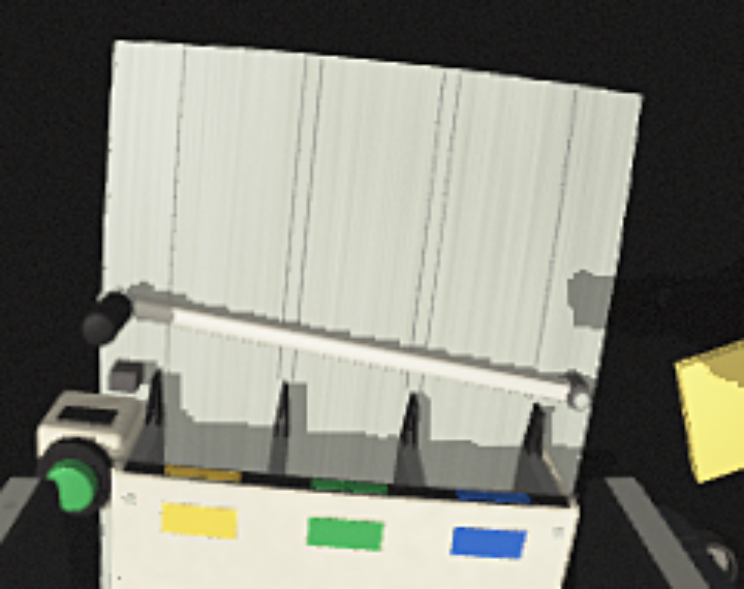

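Run:
```python
from h import *
np.set_printoptions(precision=1,suppress=True)
p=dict(np.load("w1.npz")); p["n"]="wrist"
C=cloud(p)
g=f=p["frame"].max(-1)
m=(C[...,2]>28)&(C[...,2]<80)&(np.hypot(C[...,0]-592,C[...,1]+26)<25)
print(m.sum(),C[m].min(0),C[m].max(0)); mt=m&(C[...,2]>60); print(mt.sum(),C[mt].mean(0),C[mt].min(0),C[mt].max(0))
z=lambda a,b:(150+a/3.1,90+b/3.1)
print("knob top",at_z(p,z(101,322),66),"hinge top",at_z(p,z(581,390),25),"base knob",at_z(p,z(135,292),22))
print("hinge region top z",C[205:225,325:345,2].max(), C[210:225:3,330:344:3])
print('right pts',[at_z(p,z(*q),25) for q in((175,313),(540,383))])
st(); plan((592,-26,130,180))
```

```text
172 [584.3 -38.5  28.3] [599.  -22.3  67.3]
92 [591.6 -30.1  65.3] [584.6 -38.5  60.4] [599.  -22.7  67.3]
knob top [589.1 -28.4  66. ] hinge top [640.6 214.5  25. ] base knob [586.2 -20.4  22. ]
hinge region top z 474.39443183186995 [[[638.1 206.8   3. ]
  [636.9 211.2   6.6]
  [637.5 217.    5.2]
  [638.2 223.    3.4]
  [640.  230.   -1.2]]

 [[637.  202.3  20.8]
  [637.9 208.2  18.5]
  [637.9 213.4  18.7]
  [643.8 223.5   3.3]
  [645.9 230.8  -2.1]]

 [[641.3 202.   23.5]
  [641.1 207.   24.3]
  [641.1 212.2  24.3]
  [641.4 217.6  23.8]
  [651.  230.9  -0.7]]

 [[654.7 208.1   3.3]
  [645.9 207.   25.6]
  [644.7 211.3  28.9]
  [644.1 216.   30.7]
  [656.8 231.6  -0.9]]

 [[659.3 207.8   5.8]
  [660.5 214.1   3.1]
  [651.7 213.   24.9]
  [660.5 225.    3.7]
  [662.8 232.3  -1.4]]]
right pts [array([596.7,   0.6,  25. ]), array([636.2, 191.2,  25. ])]
t 4.05 pos [539.4  81.2 329.8] yaw -179.90 gap 85.2 F [ 1.  -0.1 -0.1] M [ 0. -0. -0.]
-> (592, -26, 130, 180) : [-52.2, -107.4, 199.8] [0.03, 0.05, 0.1] rows>=4.7
```

>>> servo_tool:
  series: [-52,-111,180,0,0,0,60,-52,-111,180,0,0,0,60,-52,-111,180,0,0,0,60,-52,-111,180,0,0,0,60,-52,-111,180,0,0,0,60,-52,-111,180,0,0,0,60,-52,-111,180,0,0,0,60]

```text
t: 4.75
tool_pos: [592.5, -28.8, 151.5]
tcp_rot: [-0.004, 3.139, 0.001]
ft_force: [-0.3, 0.1, 0.0]
finger_gap: 59.9
```

Run:
```python
from h import *
np.set_printoptions(precision=1,suppress=True)
st(); p=shot("wrist"); cv2.imwrite("pics/w2.png",p["frame"])
C=cloud(p); m=(C[...,2]>58)&(C[...,2]<72)&(np.hypot(C[...,0]-592,C[...,1]+30)<20); print(m.sum(), C[m].mean(0) if m.any() else 0,C[m].min(0),C[m].max(0))
for m in manip.mark_of("gate_knob",p)[:1]: print(m, at_z(p,m["at"],45))
plan((591,-30,55,180))
```

```text
t 4.75 pos [592.5 -28.8 151.5] yaw -179.87 gap 59.9 F [-0.3  0.1  0. ] M [-0. -0.  0.]
377 [591.  -31.   64.9] [583.4 -39.8  58. ] [599.8 -22.4  67.6]
{'at': [251.9, 197.3], 'score': 0.74} [595.9 -30.8  45. ]
-> (591, -30, 55, 180) : [2.8, -1.3, 98.0] [0.01, 0.32, 0.17] rows>=2.0
```

View pics/w2.png

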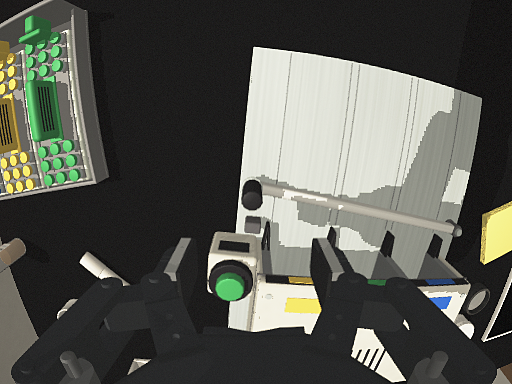

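>>> servo_tool:
  series: [2,-2,50,0,0,0,50,2,-2,96,0,0,0,50,2,-2,96,0,0,0,50,2,-2,96,0,0,0,10,2,-2,96,0,0,0,10,2,-2,96,0,0,0,10,2,-2,96,0,0,0,10,2,-2,96,0,0,0,10]

```text
t: 5.65
tool_pos: [594.8, -30.5, 61.3]
tcp_rot: [-0.005, 3.129, 0.0]
ft_force: [-0.3, 1.2, 6.7]
finger_gap: 12.8
```

Run:
```python
from h import *
st()
H=np.array([643,214.]); s=manip.state(); k=s["tool_pos"][:2]
v=k-H; print(np.linalg.norm(v))
th0=-90-5.6; cur=(th0-np.degrees(np.arctan2(v[1],v[0])))%360; print("gate deg",cur)
r=250; pts=[]
T=T_tool(s)
for a in np.arange(cur,125,8):
    ang=np.radians(th0-a); P=np.array([*(H+r*np.array([np.cos(ang),np.sin(ang)])),s["tool_pos"][2]])
    print(round(a),P.round(0),(T[:3,:3].T@(P-T[:3,3])).round(0))
```

```text
t 5.65 pos [594.8 -30.5  61.3] yaw -179.83 gap 12.8 F [-0.3  1.2  6.7] M [ 0.43 -0.06  0.03]
249.2470557639815
gate deg 5.55231604481645
6 [595. -31.  61.] [ 0. -1. -0.]
14 [561. -22.  61.] [34.  8. -0.]
22 [529.  -8.  61.] [66. 22. -1.]
30 [499.  10.  61.] [96. 40. -1.]
38 [472.  32.  61.] [123.  63.  -2.]
46 [448.  57.  61.] [146.  88.  -2.]
54 [428.  86.  61.] [166. 117.  -2.]
62 [413. 117.  61.] [182. 148.  -2.]
70 [401. 150.  61.] [193. 181.  -2.]
78 [395. 184.  61.] [199. 215.  -3.]
86 [393. 219.  61.] [201. 250.  -3.]
94 [396. 254.  61.] [198. 285.  -2.]
102 [404. 288.  61.] [190. 319.  -2.]
110 [417. 320.  61.] [177. 351.  -2.]
118 [434. 351.  61.] [160. 382.  -2.]
```

Run:
```python
from h import *
st(); p=shot("wrist"); cv2.imwrite("pics/w3.png",p["frame"]);p=shot("side"); cv2.imwrite("pics/s3.png",cv2.resize(p["frame"][140:290,150:350],None,fx=4,fy=4)); st()
```

```text
t 5.65 pos [594.8 -30.5  61.3] yaw -179.83 gap 12.8 F [-0.3  1.2  6.7] M [ 0.43 -0.06  0.03]
t 5.75 pos [594.8 -30.5  61.2] yaw -179.83 gap 13.0 F [-0.6  1.7  6.8] M [ 0.4 -0.  -0. ]
```

View pics/w3.png

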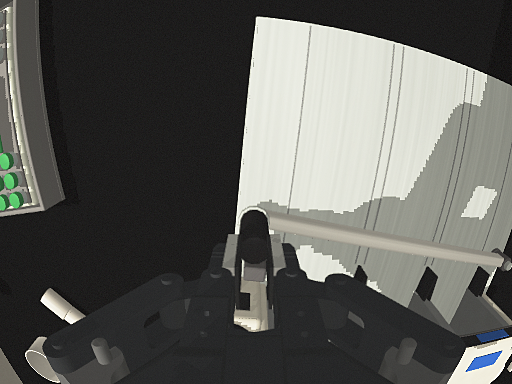

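View pics/s3.png

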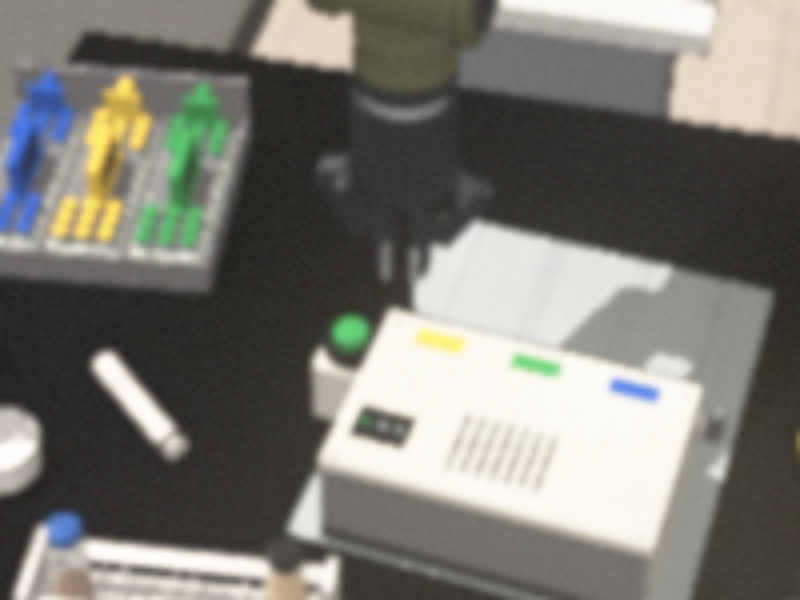

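>>> servo_tool:
  series: [0,0,0,0,0,0,40,0,0,0,0,0,0,40,4,0,6,0,0,0,40,4,0,6,0,0,0,40]

```text
t: 6.15
tool_pos: [589.4, -30.5, 53.9]
tcp_rot: [-0.005, 3.131, 0.001]
ft_force: [-0.5, 0.2, -0.8]
finger_gap: 39.7
```

Run:
```python
from h import *
st(); p=shot("wrist"); cv2.imwrite("pics/w4.png",p["frame"])
C=cloud(p); np.set_printoptions(precision=1,suppress=True); m=(C[...,2]>58)&(C[...,2]<72)&(np.hypot(C[...,0]-592,C[...,1]+30)<14); print(m.sum(), C[m].mean(0) if m.any() else 0,C[m].min(0),C[m].max(0))
```

```text
t 6.15 pos [589.4 -30.5  53.9] yaw -179.83 gap 39.7 F [-0.5  0.2 -0.8] M [ 0.02  0.01 -0.02]
940 [591.  -31.1  64.7] [583.7 -39.8  58. ] [601.1 -22.4  67.4]
```

View pics/w4.png

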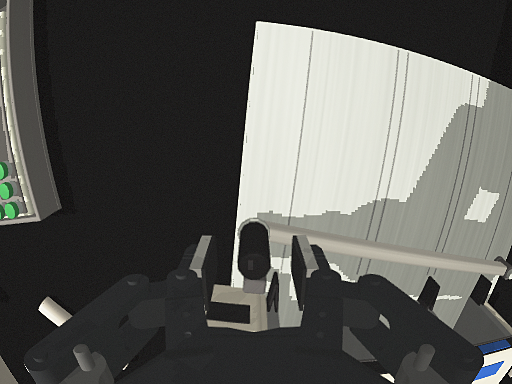

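>>> servo_tool:
  series: [1,0,0,0,0,0,24,1,0,0,0,0,0,24,1,0,0,0,0,0,17,1,0,0,0,0,0,17,1,0,0,0,0,0,17]

```text
t: 6.7
tool_pos: [588.5, -30.5, 53.8]
tcp_rot: [-0.005, 3.132, 0.001]
ft_force: [-0.9, 0.0, 0.2]
finger_gap: 17.2
```

Run:
```python
from h import *
st(); p=shot("wrist"); cv2.imwrite("pics/w5.png",p["frame"][180:384,130:400])
```

```text
t 6.70 pos [588.5 -30.5  53.8] yaw -179.83 gap 17.2 F [-0.9  0.   0.2] M [ 0.03 -0.   -0.  ]
```

View pics/w5.png

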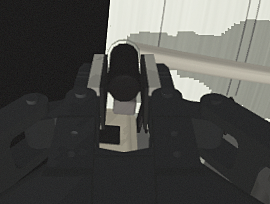

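>>> servo_tool:
  series: [17,4,0,0,0,0,17,34,8,0,0,0,0,17,66,22,0,0,0,0,17,96,40,0,0,0,0,17,123,63,0,0,0,0,17,146,88,0,0,0,0,17,166,117,0,0,0,0,17,182,148,0,0,0,0,17]

```text
t: 7.55
tool_pos: [407.1, 118.0, 53.8]
tcp_rot: [-0.003, 3.126, 0.002]
ft_force: [6.6, 1.7, -0.6]
finger_gap: 17.3
```

```bash
cat > arc.py <<'E'
from h import *
st()
s=manip.state();T=T_tool(s); H=np.array([643,214.])
v=s["tool_pos"][:2]-H; th0=-95.6; print("gate deg",(th0-np.degrees(np.arctan2(v[1],v[0])))%360, np.hypot(*v))
import sys
for a in map(float,sys.argv[1:]):
    ang=np.radians(th0-a); P=np.array([*(H+250*np.array([np.cos(ang),np.sin(ang)])),s["tool_pos"][2]])
    print(round(a),P.round(0),(T[:3,:3].T@(P-T[:3,3])).round(0))
E
python3 arc.py 62 70 78 86 94 102 110 118 125
```

```text
t 7.55 pos [407.1 118.   53.8] yaw -179.89 gap 17.3 F [ 6.6  1.7 -0.6] M [ 0.24 -1.12 -0.05]
gate deg 62.26119225919962 254.69335324537104
62 [412. 119.  54.] [-5.  1.  0.]
70 [401. 152.  54.] [ 6. 34. -0.]
78 [395. 186.  54.] [12. 68. -0.]
86 [393. 221.  54.] [ 14. 103.  -0.]
94 [397. 256.  54.] [ 10. 138.  -0.]
102 [405. 290.  54.] [  2. 172.   0.]
110 [418. 322.  54.] [-11. 204.   0.]
118 [435. 352.  54.] [-28. 234.   1.]
125 [453. 377.  54.] [-47. 259.   1.]
```

>>> servo_tool:
  series: [6,34,0,0,0,0,17,10,68,0,0,0,0,17,12,103,0,0,0,0,17,8,138,0,0,0,0,17,0,172,0,0,0,0,17,-13,204,0,0,0,0,17,-30,234,0,0,0,0,17,-30,234,0,0,0,0,17]

```text
t: 8.35
tool_pos: [437.0, 355.1, 54.0]
tcp_rot: [-0.006, 3.127, 0.004]
ft_force: [-3.0, 1.7, 2.1]
finger_gap: 17.1
```

```bash
python3 arc.py
```

```text
t 8.35 pos [437.  355.1  54. ] yaw -179.79 gap 17.1 F [-3.   1.7  2.1] M [0.48 0.49 0.12]
gate deg 118.81797227796173 249.70555914684496
```

Open it: release, lift, then move over the carrier to look.

>>> servo_tool:
  series: [0,0,0,0,0,0,50,0,0,0,0,0,0,50,0,0,0,0,0,0,50,0,0,-50,0,0,0,50,0,0,-100,0,0,0,50,0,0,-150,0,0,0,50,0,-50,-200,0,0,0,50,0,-100,-230,0,0,0,50]

```text
t: 9.15
tool_pos: [434.5, 277.5, 271.3]
tcp_rot: [-0.008, 3.123, 0.007]
ft_force: [0.5, 0.1, 0.0]
finger_gap: 50.0
```

Run:
```python
from h import *
st(); plan((460,-280,330,180)); plan((470,60,330,180))
```

```text
t 9.15 pos [434.5 277.5 271.3] yaw -179.70 gap 50.0 F [0.5 0.1 0. ] M [-0.04  0.01  0.01]
-> (460, -280, 330, 180) : [-23.7, -557.3, -60.8] [0.27, 1.07, 0.3] rows>=11.2
-> (470, 60, 330, 180) : [-35.4, -217.4, -59.1] [0.27, 1.07, 0.3] rows>=4.6
```

>>> servo_tool:
  series: [-35,-217,-59,0.3,1.1,0.3,50,-35,-217,-59,0.3,1.1,0.3,50,-35,-217,-59,0.3,1.1,0.3,50,-35,-217,-59,0.3,1.1,0.3,50,-35,-217,-59,0.3,1.1,0.3,50,-35,-217,-59,0.3,1.1,0.3,50,-35,-217,-59,0.3,1.1,0.3,50,-35,-217,-59,0.3,1.1,0.3,50]

```text
t: 9.95
tool_pos: [469.0, 60.9, 329.4]
tcp_rot: [0.001, -3.14, 0.0]
ft_force: [0.7, 0.0, 0.3]
finger_gap: 50.0
```

Run:
```python
from h import *
np.set_printoptions(precision=1,suppress=True)
st(); p=shot("wrist"); cv2.imwrite("pics/w6.png",p["frame"]); np.savez("w6.npz",**p)
C=cloud(p)
f=p["frame"];g=f.min(-1); m=((g>90)&(abs(C[...,2]-4)<6)&(C[...,0]<640)&(C[...,0]>400)&(abs(C[...,1]-80)<170))
P=np.array([at_z(p,(u,v),4) for v,u in zip(*np.nonzero(m))]);b=np.round(P[:,1]/4).astype(int)
E=np.array([[P[b==k,0].min(),k*4] for k in np.unique(b) if -24<k*4<236]); c=np.polyfit(E[:,1],E[:,0],1); print("front edge",c,np.std(E[:,0]-np.polyval(c,E[:,1])))
b=np.round(P[:,0]/4).astype(int)
for nm,fn in(("right",np.min),("left",np.max)):
    E=np.array([[k*4,fn(P[b==k,1])] for k in np.unique(b) if 500<k*4<590]); c=np.polyfit(E[:,0],E[:,1],1); print(nm,c,np.polyval(c,560),np.std(E[:,1]-np.polyval(c,E[:,0])))
# roof front edge at z ~76-90
for k in("changer","gate_hinge","gate_knob","start_top"):
    for q in manip.mark_of(k,p)[:1]: print(k,q)
```

```text
t 9.95 pos [469.   60.9 329.4] yaw -179.97 gap 50.0 F [0.7 0.  0.3] M [-0. -0. -0.]
front edge [  0.1 459.7] 0.5401680764904838
right [-0.1  9. ] -39.5876801836464 0.5638563880846581
left [ -0.  262.8] 237.07584745083315 3.329046626534996
changer {'at': [271.8, 250.9], 'score': 0.98}
gate_knob {'at': [432.7, 147.5], 'score': 0.96}
```

View pics/w6.png

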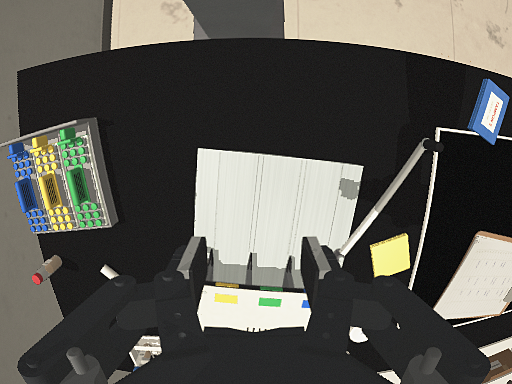

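Run:
```python
from h import *
p=dict(np.load("w6.npz")); p["n"]="wrist"; C=cloud(p)
g=p["frame"].min(-1); m=((g>90)&(abs(C[...,2]-4)<6)&(C[...,0]<640)&(C[...,0]>400)&(abs(C[...,1]-80)<170))
P=np.array([at_z(p,(u,v),4) for v,u in zip(*np.nonzero(m))]);b=np.round(P[:,1]/4).astype(int)
E=np.array([[P[b==k,0].min(),k*4] for k in np.unique(b) if -24<k*4<236]); c=np.polyfit(E[:,1],E[:,0],1); print("front",c)
th=-np.arctan(c[0]); print("yaw",np.degrees(th))
b=np.round(P[:,0]/4).astype(int)
E=np.array([[k*4,P[b==k,1].min()] for k in np.unique(b) if 480<k*4<590]); d=np.polyfit(E[:,0],E[:,1],1); print("right",d,np.degrees(np.arctan(d[0])))
E=np.array([[k*4,P[b==k,1].max()] for k in np.unique(b) if 490<k*4<520]); d2=np.polyfit(E[:,0],E[:,1],1); print("left",d2,np.degrees(np.arctan(d2[0])))
ex=np.array([np.cos(th),np.sin(th)]); ey=np.array([-ex[1],ex[0]])
y=100; pt=np.array([np.polyval(c,y),y]); 
rp=np.array([540,np.polyval(d,540)]); lp=np.array([510,np.polyval(d2,510)])
X=pt@ex+176; print("width",lp@ey-rp@ey); Y=(lp@ey+rp@ey)/2
print("origin",X*ex+Y*ey)
# grooves: rectify ledge
O=X*ex+Y*ey
img=np.zeros((180*2,290*2,3),np.uint8)
for i in range(img.shape[0]):
  for j in range(img.shape[1]):
    w=O+ex*(-180+i/2)+ey*(145-j/2); u,v=proj(p,np.array([*w,4.])); 
    u,v=int(round(u)),int(round(v)); img[i,j]=p["frame"][v,u]
cv2.imwrite("pics/rect6.png",img)
prof=img[40:160].min(-1).astype(float).mean(0); k=cv2.GaussianBlur(prof[None],(0,0),20)[0]-prof
idx=[j for j in range(20,560) if k[j]==k[max(0,j-6):j+7].max() and k[j]>4]; print([(145-j/2,round(k[j],1)) for j in idx])
```

```text
front [9.70742252e-02 4.59736863e+02]
yaw -5.544570707181715
right [-0.0948362  13.49387274] -5.417511021122208
left [-1.06698013e-01  2.94849099e+02] -6.090303944015326
width 273.95081056047434
origin [645.27004731  89.68259797]
[(112.5, np.float64(8.7)), (107.5, np.float64(11.1)), (101.5, np.float64(27.0)), (39.5, np.float64(19.0)), (31.5, np.float64(24.0)), (-31.0, np.float64(34.5)), (-39.0, np.float64(31.3)), (-69.5, np.float64(4.2)), (-101.0, np.float64(21.2))]
```

View pics/rect6.png

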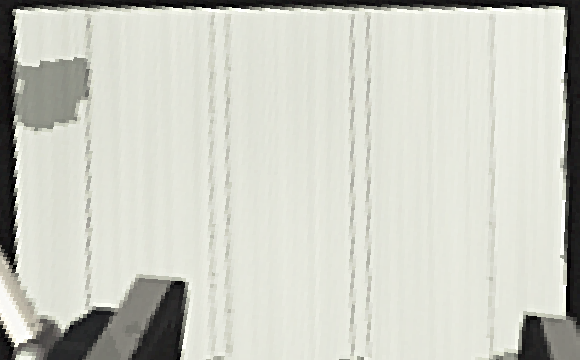

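Run:
```python
from h import *
st(); plan((440,-290,330,180))
```

```text
t 10.20 pos [469.3  61.2 329.5] yaw -179.91 gap 49.9 F [-0.8  0.3 -0.1] M [ 0.02 -0.01 -0.02]
-> (440, -290, 330, 180) : [29.9, -351.2, -0.2] [-0.03, -0.07, 0.09] rows>=7.0
```

>>> servo_tool:
  series: [30,-351,0,0,0,0,50,30,-351,0,0,0,0,50,30,-351,0,0,0,0,50,30,-351,0,0,0,0,50,30,-351,0,0,0,0,50,30,-351,0,0,0,0,50,30,-351,0,0,0,0,50,30,-351,0,0,0,0,50]

```text
t: 11.0
tool_pos: [439.0, -294.0, 328.8]
tcp_rot: [-0.006, -3.139, 0.001]
ft_force: [-0.4, -0.4, -0.2]
finger_gap: 50.0
```

```bash
cat > trays.py <<'E'
from h import *
np.set_printoptions(precision=1,suppress=True)
def look(name,cols=("blue","green","yellow"),zu=4,cam="wrist",box=None):
    st(); p=shot(cam); cv2.imwrite(f"pics/{name}.png",p["frame"]); C=cloud(p); out={}
    hsv=cv2.cvtColor(p["frame"],cv2.COLOR_BGR2HSV); hue=dict(blue=(100,130),green=(50,85),yellow=(18,35))
    for c in cols:
        lo,hi=hue[c]; col=(hsv[...,0]>=lo)&(hsv[...,0]<=hi)&(hsv[...,1]>110)&(hsv[...,2]>40)
        if box is not None:
            col&=(C[...,0]>box[0])&(C[...,0]<box[1])&(C[...,1]>box[2])&(C[...,1]<box[3])
        for k in("rib","pull"):
            for m in manip.mark_of(f"tray_{c}_{k}",p)[:2]:
                print(c,k,round(m["score"],2),np.array(m["at"]),at_z(p,m["at"],zu+(52 if k=="rib" else 45)))
        # top faces by depth: rib top at zu+66, pull top at zu+60
        t=col&(abs(C[...,2]-(zu+66))<5)
        n,lab,stt,_=cv2.connectedComponentsWithStats(t.astype(np.uint8))
        for i in np.argsort(-stt[1:,4])[:2]+1:
            if stt[i,4]<15: continue
            v,u=np.nonzero(lab==i); Q=np.array([at_z(p,(a,b),zu+66)[:2] for a,b in zip(u,v)])
            r=cv2.minAreaRect(Q.astype(np.float32)); print("  ",c,"top comp n",stt[i,4],"mean",Q.mean(0),"rect",np.round(r[0],1),np.round(r[1],1),round(r[2],1),"z",C[lab==i][:,2].mean())
    return p,C
if __name__=="__main__":
    import sys
    look(sys.argv[1])
E
python3 trays.py w7
```

```text
t 11.00 pos [ 439.  -294.   328.8] yaw 179.79 gap 50.0 F [-0.4 -0.4 -0.2] M [-0.  0.  0.]
blue rib 0.67 [205.2 213.1] [ 517.4 -368.    56. ]
blue pull 0.86 [195.6 154.8] [ 430.  -379.3   49. ]
blue pull 0.39 [435.2 296.9] [709.   74.4  49. ]
   blue top comp n 286 mean [ 519.4 -364.8] rect [ 519.1 -364.5] [59.8 12.2] 6.7 z 68.58627181990812
green rib 0.79 [294.1 207. ] [ 508.  -234.7   56. ]
green pull 0.81 [287.  146.7] [ 419.  -246.9   49. ]
green pull 0.7 [249.2 206.6] [ 509.5 -301.7   49. ]
   green top comp n 280 mean [ 503.6 -235.6] rect [ 504.7 -235.5] [57.5 11. ] 7.1 z 68.5934540962048
yellow rib 0.74 [250.7 208.9] [ 510.7 -299.4   56. ]
yellow pull 0.94 [244.7 155.8] [ 432.4 -307.7   49. ]
yellow pull 0.55 [437.5 297.5] [711.7  81.4  49. ]
   yellow top comp n 307 mean [ 511.1 -300.5] rect [ 511.4 -300.4] [58.9 11.8] 6.8 z 68.3264205301653
```

View pics/w7.png

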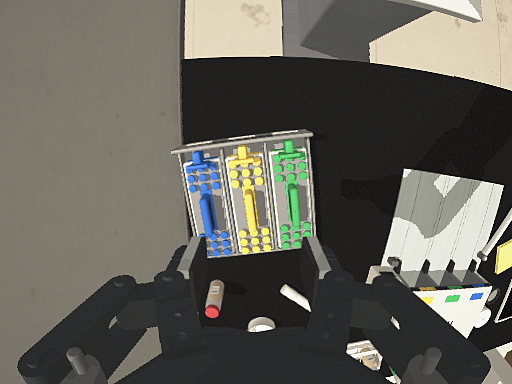

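Run:
```python
from h import *
st(); plan((505,-235.5,140,186.6),(505,-235.5,62,186.6))
```

```text
t 11.35 pos [ 440.4 -288.5  330. ] yaw -179.77 gap 49.8 F [ 0.1  0.3 -0.3] M [-0.02 -0.04 -0.02]
-> (505, -235.5, 140, 186.6) : [-65.0, 52.9, 189.9] [-0.04, -0.05, -6.37] rows>=4.2
-> (505, -235.5, 62, 186.6) : [-65.1, 52.9, 267.9] [-0.04, -0.05, -6.37] rows>=5.6
```

>>> servo_tool:
  series: [-65,53,170,0,0,-6.4,50,-65,53,170,0,0,-6.4,50,-65,53,170,0,0,-6.4,50,-65,53,170,0,0,-6.4,50,-65,53,170,0,0,-6.4,45,-65,53,170,0,0,-6.4,45,-65,53,170,0,0,-6.4,45]

```text
t: 12.05
tool_pos: [506.2, -236.1, 162.8]
tcp_rot: [-0.182, 3.134, -0.005]
ft_force: [-0.6, 0.2, -0.4]
finger_gap: 45.0
```

```bash
python3 trays.py w8
python3 - <<'E'
from h import *
plan((505,-235.5,62,186.6))
E
```

```text
t 12.05 pos [ 506.2 -236.1  162.8] yaw -173.35 gap 45.0 F [-0.6  0.2 -0.4] M [-0. -0. -0.]
blue rib 0.98 [117.8 191.4] [ 519.1 -364.7   56. ]
blue rib 0.23 [469.3 342.6] [701.6 115.4  56. ]
blue pull 0.82 [107.7  96.4] [ 430.9 -381.6   49. ]
   blue top comp n 702 mean [ 518.7 -363.7] rect [ 519.2 -363.6] [58.8 12.5] 7.0 z 68.50473724043721
green rib 0.97 [257.2 194. ] [ 506.3 -233.8   56. ]
green pull 0.96 [253.5  93.9] [ 420.5 -247.1   49. ]
   green top comp n 881 mean [ 503.1 -235.4] rect [ 504.1 -235.2] [57.7 11.5] 6.4 z 68.68498313453432
yellow rib 0.56 [184.  191.7] [ 511.8 -299.    56. ]
yellow pull 0.6 [182.3  96.7] [ 428.5 -308.3   49. ]
   yellow top comp n 842 mean [ 511.7 -299.4] rect [ 512.6 -299.3] [59.1 12. ] 6.5 z 68.59820643974344
-> (505, -235.5, 62, 186.6) : [0.2, 0.5, 98.8] [-0.09, 0.02, -0.01] rows>=2.0
```

View pics/w8.png

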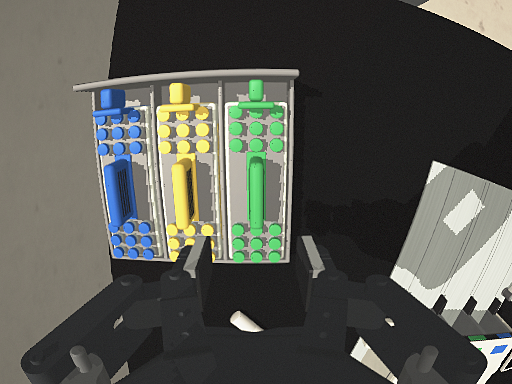

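Green rib at (505,-235.3), yaw about 6.6°; fingers straddle it. Descend and grip.

>>> servo_tool:
  series: [0,0,50,0,0,0,45,0,0,90,0,0,0,45,0,0,98,0,0,0,45,0,0,98,0,0,0,45,0,0,98,0,0,0,2,0,0,98,0,0,0,2,0,0,98,0,0,0,2,0,0,98,0,0,0,2]

```text
t: 13.2
tool_pos: [506.9, -236.3, 65.6]
tcp_rot: [-0.18, 3.132, -0.004]
ft_force: [-1.6, 3.0, 6.3]
finger_gap: 9.3
```

Run:
```python
from h import *
st()
```

```text
t 13.20 pos [ 506.9 -236.3   65.6] yaw -173.41 gap 9.3 F [-1.6  3.   6.3] M [0.56 0.13 0.05]
```

>>> servo_tool:
  series: [0,0,-15,0,0,0,2,0,0,-35,0,0,0,2,0,0,-60,0,0,0,2,0,0,-90,0,0,0,2,0,0,-120,0,0,0,2,0,0,-120,0,0,0,2,0,0,-120,0,0,0,2]

```text
t: 13.9
tool_pos: [506.5, -236.3, 186.6]
tcp_rot: [-0.18, 3.131, -0.006]
ft_force: [-1.3, 0.6, -3.5]
finger_gap: 9.4
```

```bash
cat > C.py <<'E'
from h import *
O=np.array([645.3,89.7]); TH=-5.55
ex=np.array([np.cos(np.radians(TH)),np.sin(np.radians(TH))]); ey=np.array([-ex[1],ex[0]])
LY=dict(blue=70,green=0,yellow=-70)
def w(x,y): return O+ex*x+ey*y
def loc(P): d=np.asarray(P)[:2]-O; return np.array([d@ex,d@ey])
E
python3 - <<'E'
from C import *
st(); p=shot("wrist"); cv2.imwrite("pics/w9.png",p["frame"])
a=w(-85,0); print(a)
plan((*a,185,180+TH),(*a,66,180+TH))
E
```

```text
t 13.90 pos [ 506.5 -236.3  186.6] yaw -173.41 gap 9.4 F [-1.3  0.6 -3.5] M [-0.01  0.04 -0.  ]
[560.69846486  97.92072085]
-> (np.float64(560.6984648562924), np.float64(97.92072085209165), 185, 174.45) : [-92.9, 325.2, -0.7] [-0.12, 0.17, 12.14] rows>=6.8
-> (np.float64(560.6984648562924), np.float64(97.92072085209165), 66, 174.45) : [-92.6, 325.4, 118.3] [-0.12, 0.17, 12.14] rows>=7.2
```

View pics/w9.png

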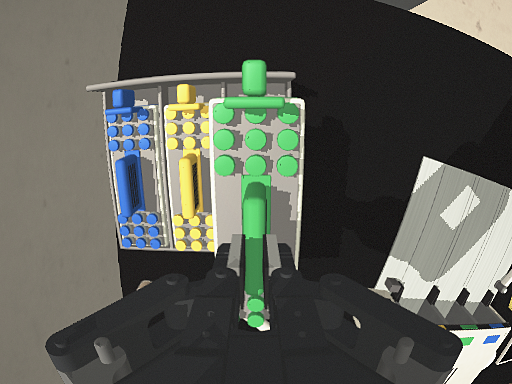

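>>> servo_tool:
  series: [-5,20,0,0,0,1,2,-15,60,0,0,0,3,2,-30,105,0,0,0,5,2,-45,155,0,0,0,7,2,-60,205,0,0,0,9,2,-75,255,0,0,0,11,2,-88,300,0,0,0,12,2,-93,325,0,0,0,12.1,2]

```text
t: 14.75
tool_pos: [559.5, 100.9, 181.5]
tcp_rot: [-0.148, -3.137, 0.003]
ft_force: [0.3, -1.0, -2.3]
finger_gap: 8.8
```

>>> servo_tool:
  series: [0,0,0,0,0,0,2,0,0,0,0,0,0,2,0,0,0,0,0,0,2]

```text
t: 15.05
tool_pos: [558.6, 100.0, 179.9]
tcp_rot: [-0.148, -3.134, 0.004]
ft_force: [0.7, -0.2, -2.3]
finger_gap: 8.9
```

Run:
```python
from C import *
st(); p=shot("wrist"); cv2.imwrite("pics/w10.png",p["frame"])
a=w(-85,0)
plan((*a,185,180+TH),(*a,66,180+TH))
```

```text
t 15.05 pos [558.6 100.  179.9] yaw 174.58 gap 8.9 F [ 0.7 -0.2 -2.3] M [-0.04 -0.04 -0.05]
-> (np.float64(560.6984648562924), np.float64(97.92072085209165), 185, 174.45) : [-2.0, -1.7, -4.6] [-0.14, -0.16, 0.09] rows>=0.1
-> (np.float64(560.6984648562924), np.float64(97.92072085209165), 66, 174.45) : [-2.3, -1.4, 114.4] [-0.14, -0.16, 0.09] rows>=2.3
```

View pics/w10.png

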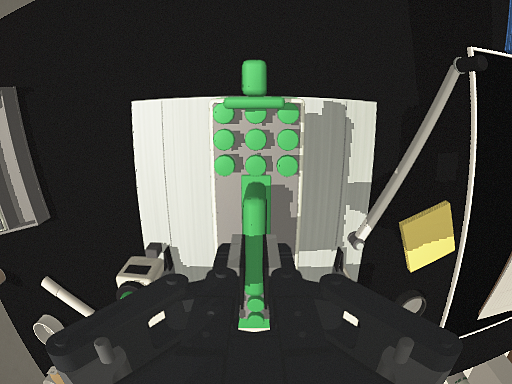

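>>> servo_tool:
  series: [-2,-1.5,40,0,0,0.1,2,-2,-1.5,80,0,0,0.1,2,-2,-1.5,100,0,0,0.1,2,-2,-1.5,110,0,0,0.1,2,-2,-1.5,110,0,0,0.1,2,-2,-1.5,110,0,0,0.1,2]

```text
t: 15.7
tool_pos: [561.6, 97.3, 71.8]
tcp_rot: [-0.154, -3.137, 0.003]
ft_force: [1.5, -0.0, -2.4]
finger_gap: 9.0
```

Run:
```python
from C import *
st(); a=w(-85,0)
plan((*a,65,180+TH)); p=shot("side"); cv2.imwrite("pics/s10.png",cv2.resize(p["frame"][140:290,150:350],None,fx=4,fy=4))
```

```text
t 15.70 pos [561.6  97.3  71.8] yaw 174.39 gap 9.0 F [ 1.5 -0.  -2.4] M [-0.03 -0.04 -0.  ]
-> (np.float64(560.6984648562924), np.float64(97.92072085209165), 65, 174.45) : [0.9, 0.5, 6.8] [-0.12, -0.03, -0.06] rows>=0.1
```

View pics/s10.png

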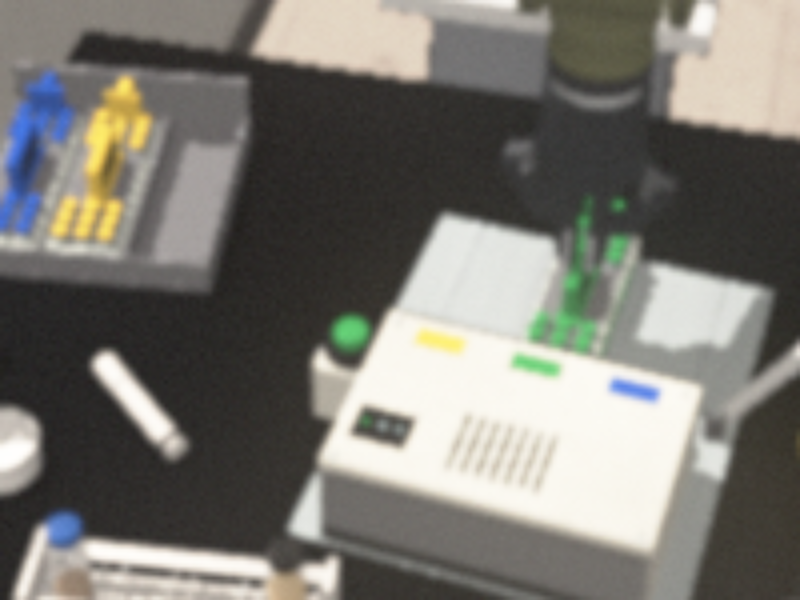

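>>> servo_tool:
  series: [1,0,4,0,0,0,2,1,0,6,0,0,0,2,1,0,7,0,0,0,2,1,0,7,0,0,0,2]

```text
t: 16.15
tool_pos: [561.3, 97.8, 65.9]
tcp_rot: [0.153, 3.137, -0.003]
ft_force: [-0.8, 1.3, -1.1]
finger_gap: 8.6
```

Run:
```python
from C import *
st(); a=w(-25,0)
plan((*a,65,180+TH))
```

```text
t 16.15 pos [561.3  97.8  65.9] yaw 174.41 gap 8.6 F [-0.8  1.3 -1.1] M [ 0.09  0.03 -0.02]
-> (np.float64(620.4171955459683), np.float64(92.1178590741446), 65, 174.45) : [-59.4, 0.1, 1.0] [-0.09, 0.08, -0.04] rows>=1.2
```

>>> servo_tool:
  series: [-15,0,0,0,0,0,2,-30,0,0,0,0,0,2,-45,0,0,0,0,0,2,-55,0,0,0,0,0,2,-60,0,0,0,0,0,2,-60,0,0,0,0,0,2]

```text
t: 16.75
tool_pos: [621.4, 91.9, 66.0]
tcp_rot: [0.153, 3.136, -0.003]
ft_force: [0.6, 0.4, -1.9]
finger_gap: 8.9
```

Run:
```python
from C import *
st(); print(loc(manip.state()["tool_pos"]))
```

```text
t 16.75 pos [621.4  91.9  66. ] yaw 174.40 gap 8.9 F [ 0.6  0.4 -1.9] M [ 0.02 -0.1   0.01]
[-24.02916568  -0.07819734]
```

>>> servo_tool:
  series: [0,0,0,0,0,0,35,0,0,0,0,0,0,35,0,0,0,0,0,0,35,0,0,-40,0,0,0,35,0,0,-80,0,0,0,35,40,0,-80,0,0,0,35,85,0,-80,0,0,0,35,91,0,-80,0,0,0,35]

```text
t: 17.55
tool_pos: [525.9, 101.3, 144.5]
tcp_rot: [-0.152, -3.135, 0.003]
ft_force: [0.5, 0.4, -0.6]
finger_gap: 34.9
```

```bash
cat > lp.py <<'E'
from C import *
import sys
np.set_printoptions(precision=1,suppress=True)
col,name=sys.argv[1:3]
st(); p=shot("wrist"); cv2.imwrite(f"pics/{name}.png",p["frame"]); C=cloud(p)
hsv=cv2.cvtColor(p["frame"],cv2.COLOR_BGR2HSV); lo,hi=dict(blue=(100,130),green=(50,85),yellow=(18,35))[col]
m=(hsv[...,0]>=lo)&(hsv[...,0]<=hi)&(hsv[...,1]>110)&(hsv[...,2]>40)
L=(C[...,:2]-O)@np.stack([ex,ey],1); m&=(abs(L[...,1]-LY[col])<50)&(L[...,0]>-230)&(L[...,0]<40)
for nm,z,tol in(("rib top",70,5),("pull top",64,4)):
    t=m&(abs(C[...,2]-z)<tol)
    n,lab,stt,_=cv2.connectedComponentsWithStats(t.astype(np.uint8))
    for i in (np.argsort(-stt[1:,4])[:3]+1):
        if stt[i,4]<15: continue
        v,u=np.nonzero(lab==i); Q=np.array([at_z(p,(a,b),z)[:2] for a,b in zip(u,v)])
        r=cv2.minAreaRect(np.array([loc(q) for q in Q]).astype(np.float32)); print(nm,stt[i,4],"rect local c",np.round(r[0],1),np.round(r[1],1),round(r[2],1),"z",C[lab==i][:,2].mean().round(1))
for q in manip.mark_of(f"tray_{col}_pull",p)[:2]: print("mark pull",round(q["score"],2),np.array(q["at"]),loc(at_z(p,q["at"],49)))
for q in manip.mark_of(f"tray_{col}_rib",p)[:1]: print("mark rib",round(q["score"],2),np.array(q["at"]),loc(at_z(p,q["at"],56)))
print("tcp local",loc(manip.state()["tool_pos"]))
E
python3 lp.py green w11
```

```text
t 17.55 pos [525.9 101.3 144.5] yaw 174.46 gap 34.9 F [ 0.5  0.4 -0.6] M [ 0.  0. -0.]
rib top 664 rect local c [-28.9   1.9] [11.7 58.8] 89.7 z 68.6
pull top 551 rect local c [-112.5    1.6] [24.  28.6] 0.1 z 62.7
pull top 222 rect local c [-31.2   1.3] [52.9 13.2] 0.9 z 65.2
mark pull 0.75 [251.4 205.9] [-112.8   -2.7]
mark rib 0.98 [255.3 295.6] [-25.    0.8]
tcp local [-114.9    0.2]
```

View pics/w11.png

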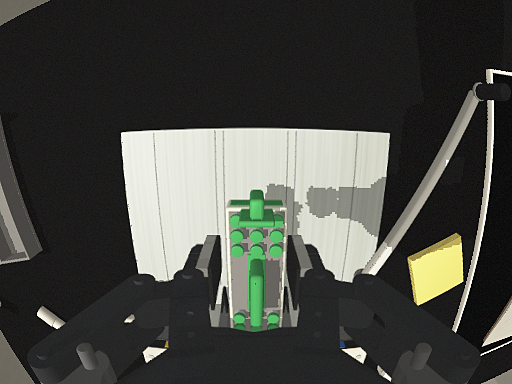

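Run:
```python
from C import *
st(); p=shot("wrist"); cv2.imwrite("pics/w12.png",cv2.resize(p["frame"][170:310,190:330],None,fx=4,fy=4)); C=cloud(p)
for v in range(186,240,4): print(v,[f"{loc(C[v,u])[0]:.0f},{loc(C[v,u])[1]:.0f},{C[v,u,2]:.0f}" for u in range(232,286,8)])
print(loc(manip.state()["tool_pos"]))
```

```text
t 17.70 pos [531.  101.  146.4] yaw 174.42 gap 35.0 F [ 1.  -0.1  0.2] M [ 0.01 -0.06  0.  ]
186 ['-112,-22,4', '-112,-14,4', '-112,-6,4', '-124,1,49', '-112,10,3', '-112,18,3', '-112,26,3']
190 ['-108,-22,3', '-108,-14,4', '-108,-6,3', '-124,1,59', '-107,10,3', '-108,18,4', '-108,26,4']
194 ['-106,-22,12', '-106,-14,12', '-106,-6,13', '-121,1,62', '-106,10,13', '-106,17,13', '-106,25,12']
198 ['-106,-21,24', '-106,-13,24', '-106,-6,25', '-118,1,65', '-106,9,25', '-106,17,25', '-106,24,24']
202 ['-104,-20,31', '-104,-13,32', '-105,-6,35', '-115,1,64', '-105,9,33', '-104,16,31', '-104,24,30']
206 ['-101,-20,33', '-105,-12,45', '-105,-5,46', '-111,1,63', '-105,8,46', '-105,16,44', '-101,24,33']
210 ['-101,-20,43', '-105,-12,55', '-105,-5,55', '-108,1,63', '-105,8,56', '-105,15,56', '-101,23,44']
214 ['-97,-20,43', '-104,-12,62', '-104,-5,63', '-104,1,63', '-104,8,63', '-105,14,64', '-96,23,42']
218 ['-93,-20,43', '-101,-12,63', '-101,-5,64', '-101,1,64', '-101,8,64', '-101,15,63', '-93,23,44']
222 ['-85,-21,34', '-86,-13,36', '-85,-6,33', '-87,2,39', '-85,9,33', '-86,16,36', '-85,24,34']
226 ['-85,-20,43', '-85,-13,43', '-81,-6,33', '-85,2,43', '-81,9,34', '-86,16,44', '-85,23,43']
230 ['-81,-20,43', '-81,-13,43', '-77,-6,33', '-81,2,42', '-77,9,33', '-82,16,44', '-82,23,44']
234 ['-77,-20,43', '-77,-13,43', '-73,-6,33', '-77,2,43', '-73,9,33', '-78,16,44', '-78,23,44']
238 ['-70,-21,37', '-71,-13,39', '-69,-6,33', '-73,2,42', '-69,9,34', '-72,16,40', '-69,25,34']
[-114.15932092    0.233348  ]
```

View pics/w12.png

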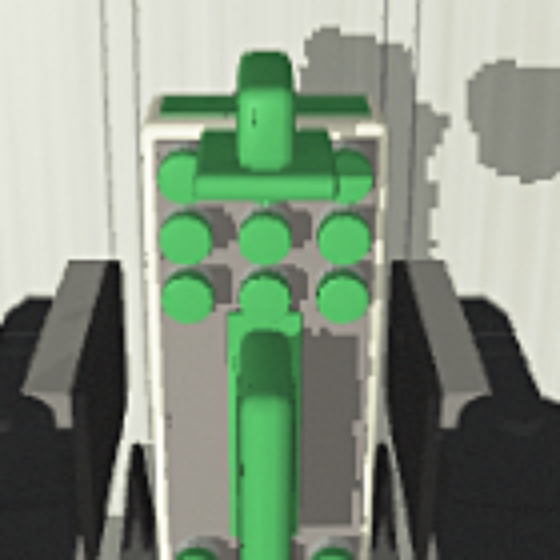

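Run:
```python
from C import *
a=w(-118.5,0.7); plan((*a,55,180+TH))
```

```text
-> (np.float64(527.423206941966), np.float64(101.8573705361583), 55, 174.45) : [4.7, 0.6, 91.6] [-0.08, 0.2, -0.05] rows>=1.8
```

>>> servo_tool:
  series: [5,0.6,30,0,0,0,40,5,0.6,70,0,0,0,40,5,0.6,91,0,0,0,40,5,0.6,91,0,0,0,40,5,0.6,91,0,0,0,2,5,0.6,91,0,0,0,2,5,0.6,91,0,0,0,2,5,0.6,91,0,0,0,2]

```text
t: 18.55
tool_pos: [529.2, 102.0, 57.9]
tcp_rot: [0.153, 3.129, -0.001]
ft_force: [1.4, 0.2, 3.6]
finger_gap: 9.0
```

Run:
```python
from C import *
st(); print(loc(manip.state()["tool_pos"])); a=w(-118.5+102,0); plan((*a,55,180+TH))
```

```text
t 18.55 pos [529.2 102.   57.9] yaw 174.40 gap 9.0 F [1.4 0.2 3.6] M [ 0.   -0.24  0.06]
[-116.6969423    1.02077  ]
-> (np.float64(628.877349060339), np.float64(91.29578698893543), 55, 174.45) : [-100.2, -0.9, 3.8] [-0.03, 0.49, -0.05] rows>=2.0
```

>>> servo_tool:
  series: [-14,0,0,0,0,0,2,-28,0,0,0,0,0,2,-42,0,0,0,0,0,2,-56,0,0,0,0,0,2,-70,0,0,0,0,0,2,-82,0,0,0,0,0,2,-92,0,0,0,0,0,2,-92,0,0,0,0,0,2]

```text
t: 19.35
tool_pos: [622.1, 92.9, 59.0]
tcp_rot: [0.153, 3.128, -0.001]
ft_force: [1.0, -0.4, -1.8]
finger_gap: 9.2
```

Run:
```python
from C import *
st(); print(loc(manip.state()["tool_pos"]));
```

```text
t 19.35 pos [622.1  92.9  59. ] yaw 174.39 gap 9.2 F [ 1.  -0.4 -1.8] M [-0.01 -0.06 -0.  ]
[-23.41597499   0.91550505]
```

>>> servo_tool:
  series: [-5,0,0,0,0,0,2,-8,0,0,0,0,0,2,-11,0,0,0,0,0,2,-14,0,0,0,0,0,2,-16,0,0,0,0,0,2,-16,0,0,0,0,0,2]

```text
t: 19.95
tool_pos: [630.4, 92.4, 57.9]
tcp_rot: [-0.153, -3.127, 0.002]
ft_force: [-24.8, 2.2, 13.7]
finger_gap: 8.9
```

Run:
```python
from C import *
st(); print(loc(manip.state()["tool_pos"]));
```

```text
t 19.95 pos [630.4  92.4  57.9] yaw 174.41 gap 8.9 F [-24.8   2.2  13.7] M [ 0.34  4.12 -0.03]
[-15.11561738   1.19602604]
```

>>> servo_tool:
  series: [-1,0,0,0,0,0,2,-1,0,0,0,0,0,20,-1,0,0,0,0,0,40,0,0,0,0,0,0,40,0,0,-40,0,0,0,40,0,0,-90,0,0,0,40,40,0,-120,0,0,0,40,80,0,-150,0,0,0,40]

```text
t: 20.75
tool_pos: [552.7, 100.1, 211.1]
tcp_rot: [-0.154, -3.13, 0.001]
ft_force: [-0.3, -0.2, -0.5]
finger_gap: 39.9
```

>>> servo_tool:
  series: [20,0,-40,0,0,0,40,20,0,-40,0,0,0,40,20,0,-40,0,0,0,40]

```text
t: 21.05
tool_pos: [533.9, 102.1, 253.6]
tcp_rot: [-0.154, -3.135, 0.0]
ft_force: [0.7, -1.0, 0.6]
finger_gap: 39.7
```

```bash
python3 lp.py green w13; cat trays.py >/dev/null
python3 - <<'E'
from h import *
plan((460,-270,240,186.6))
from trays import look
p,C=look("t13",cam="top")
E
```

```text
t 21.05 pos [533.9 102.1 253.6] yaw 174.37 gap 39.7 F [ 0.7 -1.   0.6] M [-0.  0. -0.]
pull top 209 rect local c [-12.4   0.6] [29.2 24.3] 90.0 z 62.7
mark pull 0.59 [248.7 244. ] [-15.8  -5.6]
tcp local [-113.1    1.2]
-> (460, -270, 240, 186.6) : [35.7, -377.2, 10.5] [-0.02, -0.61, -12.25] rows>=7.6
t 21.20 pos [532.8 101.8 249.5] yaw 174.34 gap 40.1 F [-0.5 -0.6 -0.2] M [ 0. -0. -0.]
blue rib 0.73 [362.8 200.7] [ 522.4 -375.9   56. ]
blue rib 0.25 [299.4 144.8] [ 702.3 -180.3   56. ]
blue pull 0.63 [365.1 230.3] [ 430.7 -380.5   49. ]
blue pull 0.38 [144.5 162.1] [640.1 312.4  49. ]
   blue top comp n 67 mean [ 520.5 -365.2] rect [ 521.9 -364.6] [57.  12.4] 6.4 z 69.13163418264969
green rib 0.37 [360.4 204.6] [ 510.  -367.7   56. ]
green rib 0.33 [217. 169.] [618.7  81.9  56. ]
green pull 0.39 [212.8 163. ] [640.   96.3  49. ]
yellow rib 0.58 [339.1 199.2] [ 526.3 -301.5   56. ]
yellow pull 0.58 [342.5 231.7] [ 425.7 -309.9   49. ]
yellow pull 0.48 [354.  157.5] [ 664.4 -357.2   49. ]
   yellow top comp n 67 mean [ 514.6 -299.9] rect [ 515.1 -299.4] [57.2 11.8] 7.1 z 68.80677058718645
```

View pics/w13.png

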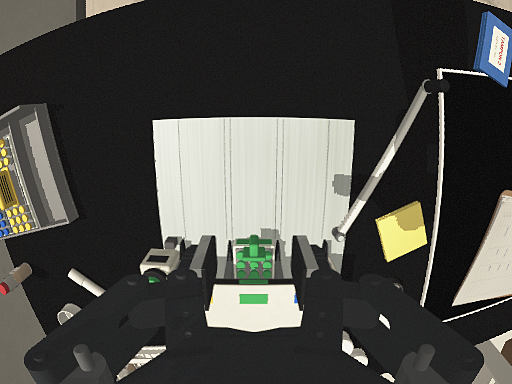

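View pics/t13.png

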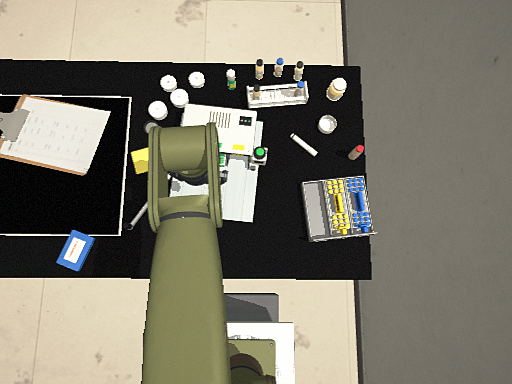

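Run:
```python
from h import *
plan((512,-299.8,200,186.6))
```

```text
-> (512, -299.8, 200, 186.6) : [-19.0, -401.9, 50.9] [-0.01, -0.53, -12.25] rows>=8.1
```

>>> servo_tool:
  series: [-19,-402,51,0,-0.5,-12.2,45,-19,-402,51,0,-0.5,-12.2,45,-19,-402,51,0,-0.5,-12.2,45,-19,-402,51,0,-0.5,-12.2,45,-19,-402,51,0,-0.5,-12.2,45,-19,-402,51,0,-0.5,-12.2,45,-19,-402,51,0,-0.5,-12.2,45,-19,-402,51,0,-0.5,-12.2,45]

```text
t: 22.35
tool_pos: [512.2, -291.9, 201.0]
tcp_rot: [0.179, -3.136, 0.001]
ft_force: [0.5, 0.8, 0.7]
finger_gap: 45.0
```

>>> servo_tool:
  series: [0,0,40,0,0,0,45,0,0,40,0,0,0,45,0,0,40,0,0,0,45,0,0,40,0,0,0,45]

```text
t: 22.75
tool_pos: [513.1, -291.5, 162.7]
tcp_rot: [-0.181, 3.135, -0.002]
ft_force: [-0.6, -0.6, 0.2]
finger_gap: 45.0
```

```bash
python3 trays.py w14
python3 - <<'E'
from h import *
st();plan((512,-299.8,62,186.6))
E
```

```text
t 22.75 pos [ 513.1 -291.5  162.7] yaw -173.39 gap 45.0 F [-0.6 -0.6  0.2] M [ 0. -0.  0.]
blue rib 0.88 [170.9 192.6] [ 520.8 -366.3   56. ]
blue pull 0.93 [168.8  90.4] [ 430.3 -376.2   49. ]
   blue top comp n 817 mean [ 519.1 -364.7] rect [ 519.9 -364.4] [58.4 12.2] 7.0 z 68.66008725722168
green pull 0.73 [500.1 297.4] [631.   87.7  49. ]
yellow rib 0.72 [245. 190.] [ 510.7 -300.    56. ]
yellow rib 0.3 [246.   94.3] [ 428.6 -308.3   56. ]
yellow pull 0.7 [243.3  93.8] [ 428.2 -310.8   49. ]
   yellow top comp n 898 mean [ 511.7 -300.6] rect [ 512.9 -300.5] [57.8 11.7] 7.5 z 68.67620359080239
t 23.10 pos [ 512.6 -291.7  161.8] yaw -173.42 gap 44.4 F [ 0.3 -0.  -0.7] M [ 0.02  0.05 -0.03]
-> (512, -299.8, 62, 186.6) : [1.6, -7.9, 99.8] [-0.07, 0.05, -0.02] rows>=2.0
```

View pics/w14.png

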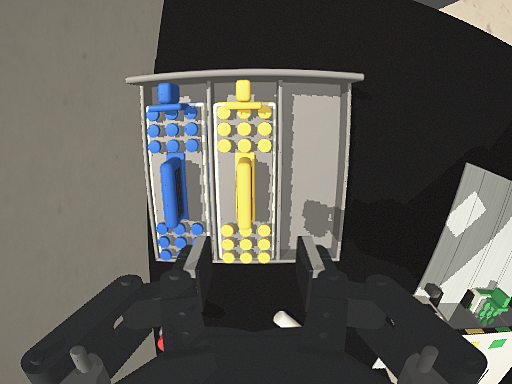

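>>> servo_tool:
  series: [1,-8.6,40,0,0,0,45,1,-8.6,60,0,0,0,45,1,-8.6,90,0,0,0,45,1,-8.6,99,0,0,0,45,1,-8.6,99,0,0,0,45,1,-8.6,99,0,0,0,2,1,-8.6,99,0,0,0,2,1,-8.6,99,0,0,0,2]

```text
t: 23.9
tool_pos: [513.8, -300.8, 65.0]
tcp_rot: [-0.18, 3.133, -0.004]
ft_force: [-0.3, 2.0, 4.8]
finger_gap: 9.2
```

>>> servo_tool:
  series: [0,0,0,0,0,0,2,0,0,-15,0,0,0,2,0,0,-35,0,0,0,2,0,0,-60,0,0,0,2,0,0,-90,0,0,0,2,0,0,-118,0,0,0,2,0,0,-118,0,0,0,2]

```text
t: 24.6
tool_pos: [515.8, -302.4, 189.3]
tcp_rot: [-0.18, 3.125, -0.014]
ft_force: [0.2, 0.0, -1.8]
finger_gap: 8.8
```

Run:
```python
from C import *
st(); p=shot("wrist"); cv2.imwrite("pics/w15.png",p["frame"])
a=w(-85,-70); print(a)
plan((*a,185,180+TH))
```

```text
t 24.60 pos [ 515.8 -302.4  189.3] yaw -173.42 gap 8.8 F [ 0.2  0.  -1.8] M [-0.02 -0.01  0.04]
[553.92845945  28.24886838]
-> (np.float64(553.9284594486875), np.float64(28.248868380803074), 185, 174.45) : [-76.8, 323.1, -0.4] [-0.33, 0.47, 12.13] rows>=6.6
```

View pics/w15.png

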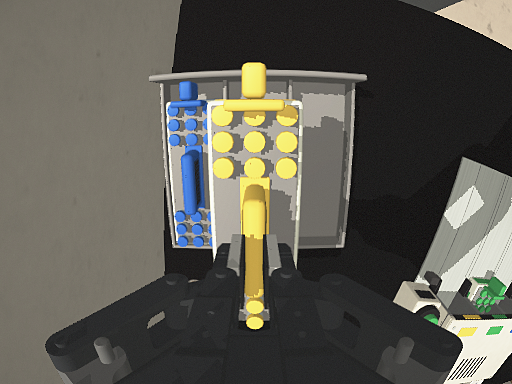

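>>> servo_tool:
  series: [-5,20,0,0,0,1,2,-15,60,0,0,0,3,2,-27,105,0,0,0,5,2,-39,155,0,0,0,7,2,-51,205,0,0,0,9,2,-63,255,0,0,0,11,2,-73,300,0,0,0,12,2,-77,323,0,0,0,12.1,2]

```text
t: 25.45
tool_pos: [552.6, 31.7, 182.0]
tcp_rot: [0.147, 3.134, -0.007]
ft_force: [0.2, -1.0, -2.8]
finger_gap: 9.6
```

>>> servo_tool:
  series: [0,0,30,0,0,0,2,0,0,60,0,0,0,2,0,0,85,0,0,0,2,0,0,85,0,0,0,2,0,0,85,0,0,0,2]

```text
t: 25.95
tool_pos: [551.7, 31.4, 95.4]
tcp_rot: [0.147, 3.137, -0.007]
ft_force: [-0.1, -0.3, -2.1]
finger_gap: 9.0
```

Run:
```python
from C import *
st(); p=shot("wrist"); cv2.imwrite("pics/w16.png",p["frame"])
print(loc(manip.state()["tool_pos"])); a=w(-85,-70); plan((*a,65.5,180+TH))
```

```text
t 25.95 pos [551.7  31.4  95.4] yaw 174.63 gap 9.0 F [-0.1 -0.3 -2.1] M [-0.02  0.02 -0.02]
[-86.15538437 -67.07778897]
-> (np.float64(553.9284594486875), np.float64(28.248868380803074), 65.5, 174.45) : [-1.0, -2.8, 31.6] [-0.23, 0.27, 0.17] rows>=0.6
```

View pics/w16.png

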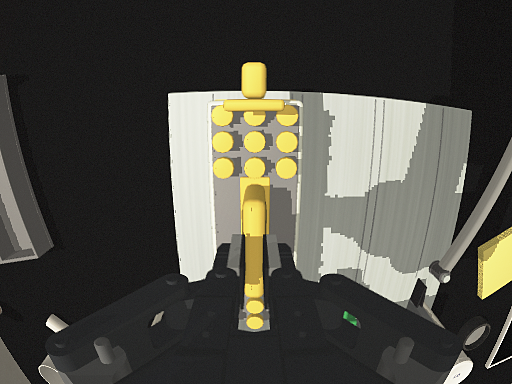

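>>> servo_tool:
  series: [-1,-2.8,10,0,0.3,0.2,2,-1,-2.8,22,0,0.3,0.2,2,-1,-2.8,28,0,0.3,0.2,2,-1,-2.8,30,0,0.3,0.2,2,-1,-2.8,30,0,0.3,0.2,2]

```text
t: 26.5
tool_pos: [553.5, 28.2, 66.5]
tcp_rot: [-0.153, -3.136, 0.006]
ft_force: [0.6, 0.1, -3.3]
finger_gap: 9.5
```

Run:
```python
from C import *
st(); print(loc(manip.state()["tool_pos"])); a=w(-25,-70); plan((*a,65.5,180+TH))
```

```text
t 26.50 pos [553.5  28.2  66.5] yaw 174.42 gap 9.5 F [ 0.6  0.1 -3.3] M [ 0.02 -0.06 -0.03]
[-85.37589869 -70.05717545]
-> (np.float64(613.6471901383634), np.float64(22.44600660285603), 65.5, 174.45) : [-60.4, 0.1, 0.9] [-0.23, -0.09, -0.03] rows>=1.2
```

>>> servo_tool:
  series: [-15,0,1,0,0,0,2,-30,0,1,0,0,0,2,-45,0,1,0,0,0,2,-55,0,1,0,0,0,2,-60,0,1,0,0,0,2,-60,0,1,0,0,0,2]

```text
t: 27.1
tool_pos: [613.6, 22.4, 65.5]
tcp_rot: [-0.153, -3.136, 0.006]
ft_force: [-0.2, 0.6, -3.2]
finger_gap: 8.9
```

Run:
```python
from C import *
st(); print(loc(manip.state()["tool_pos"]))
```

```text
t 27.10 pos [613.6  22.4  65.5] yaw 174.42 gap 8.9 F [-0.2  0.6 -3.2] M [ 0.05 -0.01 -0.  ]
[-24.99696872 -70.06823768]
```

>>> servo_tool:
  series: [0,0,0,0,0,0,35,0,0,0,0,0,0,35,0,0,0,0,0,0,35,0,0,-40,0,0,0,35,0,0,-80,0,0,0,35,40,0,-80,0,0,0,35,85,0,-80,0,0,0,35,94,0,-80,0,0,0,35]

```text
t: 27.9
tool_pos: [516.0, 32.3, 144.6]
tcp_rot: [-0.152, -3.133, 0.006]
ft_force: [-0.9, -0.3, 0.0]
finger_gap: 34.8
```

>>> servo_tool:
  series: [0,0,0,0,0,0,35,0,0,0,0,0,0,35]

```text
t: 28.1
tool_pos: [516.5, 32.3, 145.1]
tcp_rot: [-0.152, -3.134, 0.006]
ft_force: [0.2, 0.6, 0.5]
finger_gap: 35.1
```

```bash
python3 lp.py yellow w17
```

```text
t 28.10 pos [516.5  32.3 145.1] yaw 174.45 gap 35.1 F [0.2 0.6 0.5] M [ 0.  0. -0.]
rib top 676 rect local c [-28.8 -69.5] [12.  59.6] 89.5 z 68.5
pull top 569 rect local c [-112.4  -70.2] [24.2 29.5] 0.1 z 62.7
pull top 217 rect local c [-27.8 -70.1] [60.3 12.9] 0.7 z 65.5
mark pull 0.88 [252.7 210.7] [-111.   -71.3]
mark rib 0.56 [254.1 295.8] [-27.1 -70. ]
tcp local [-121.9  -69.6]
```

View pics/w17.png

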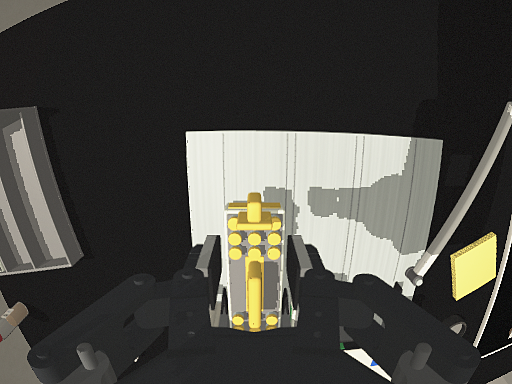

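>>> servo_tool:
  series: [-3,-0.4,30,0,0,0,40,-3,-0.4,70,0,0,0,40,-3,-0.4,90,0,0,0,40,-3,-0.4,90,0,0,0,40,-3,-0.4,90,0,0,0,2,-3,-0.4,90,0,0,0,2,-3,-0.4,90,0,0,0,2,-3,-0.4,90,0,0,0,2]

```text
t: 29.05
tool_pos: [521.7, 31.1, 57.1]
tcp_rot: [0.152, 3.137, -0.006]
ft_force: [1.0, -0.5, 3.0]
finger_gap: 9.0
```

Run:
```python
from C import *
st(); print(loc(manip.state()["tool_pos"])); a=w(-23.5,-70); plan((*a,57,180+TH))
```

```text
t 29.05 pos [521.7  31.1  57.1] yaw 174.44 gap 9.0 F [ 1.  -0.5  3. ] M [ 0.03 -0.3   0.03]
[-117.36582652  -70.28565431]
-> (np.float64(615.1401584056053), np.float64(22.300935058407347), 57, 174.45) : [-93.9, 0.3, 0.1] [-0.22, 0.05, -0.01] rows>=1.9
```

>>> servo_tool:
  series: [-14,0.2,0,0,0,0,2,-28,0.2,0,0,0,0,2,-42,0.2,0,0,0,0,2,-56,0.2,0,0,0,0,2,-70,0.2,0,0,0,0,2,-82,0.2,0,0,0,0,2,-92,0.2,0,0,0,0,2,-92,0.2,0,0,0,0,2]

```text
t: 29.85
tool_pos: [614.6, 22.2, 57.5]
tcp_rot: [0.152, 3.136, -0.006]
ft_force: [0.1, 0.3, -1.6]
finger_gap: 9.1
```

>>> servo_tool:
  series: [-5,0,0,0,0,0,2,-8,0,0,0,0,0,2,-11,0,0,0,0,0,2,-14,0,0,0,0,0,2,-16,0,0,0,0,0,2,-16,0,0,0,0,0,2]

```text
t: 30.45
tool_pos: [622.7, 21.6, 57.0]
tcp_rot: [-0.151, -3.119, 0.006]
ft_force: [-27.3, 2.4, 19.2]
finger_gap: 9.3
```

Run:
```python
from C import *
st(); print(loc(manip.state()["tool_pos"]))
```

```text
t 30.45 pos [622.7  21.6  57. ] yaw 174.46 gap 9.3 F [-27.3   2.4  19.2] M [ 0.31  4.62 -0.08]
[-15.92428662 -69.93264484]
```

>>> servo_tool:
  series: [-1,0,0,0,0,0,2,-1,0,0,0,0,0,20,-1,0,0,0,0,0,40,0,0,0,0,0,0,40,0,0,-40,0,0,0,40,0,0,-90,0,0,0,40,40,0,-140,0,0,0,40,80,0,-180,0,0,0,40]

```text
t: 31.25
tool_pos: [561.0, 28.2, 226.1]
tcp_rot: [-0.152, -3.121, 0.005]
ft_force: [-0.3, 0.3, 0.3]
finger_gap: 39.9
```

>>> servo_tool:
  series: [20,0,-10,0,0,0,40,20,0,-10,0,0,0,40,20,0,-10,0,0,0,40]

```text
t: 31.55
tool_pos: [541.6, 30.2, 236.5]
tcp_rot: [-0.152, -3.123, 0.005]
ft_force: [0.1, -0.3, -0.7]
finger_gap: 40.1
```

```bash
python3 lp.py yellow w18
python3 - <<'E'
from h import *
st(); plan((519.5,-364.5,160,186.6))
E
```

```text
t 31.55 pos [541.6  30.2 236.5] yaw 174.44 gap 40.1 F [ 0.1 -0.3 -0.7] M [-0.   0.   0.1]
pull top 232 rect local c [-11.8 -70.2] [22.7 28.8] 0.2 z 62.9
mark pull 0.92 [253.3 243. ] [-13.5 -71.1]
mark pull 0.54 [396.  238.5] [-15.1 118.3]
mark rib 0.47 [308.8 245.2] [-13.2  -3.3]
tcp local [-97.8 -69.4]
t 31.70 pos [541.2  30.1 234.5] yaw 174.43 gap 40.0 F [ 0.7 -0.1 -0.2] M [-0.05 -0.01 -0.02]
-> (519.5, -364.5, 160, 186.6) : [-18.1, -394.5, 75.9] [-0.14, -1.13, -12.17] rows>=8.0
```

View pics/w18.png

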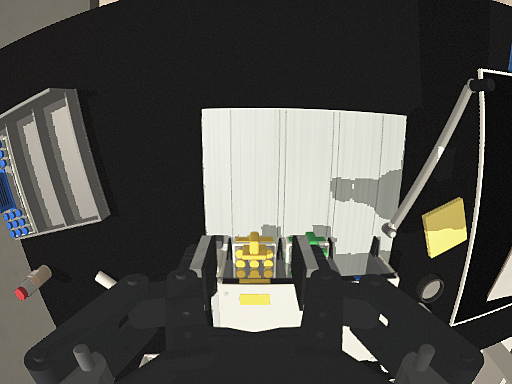

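>>> servo_tool:
  series: [-18,-394,70,0,-1.1,-12.2,45,-18,-394,70,0,-1.1,-12.2,45,-18,-394,70,0,-1.1,-12.2,45,-18,-394,70,0,-1.1,-12.2,45,-18,-394,70,0,-1.1,-12.2,45,-18,-394,70,0,-1.1,-12.2,45,-18,-394,70,0,-1.1,-12.2,45,-18,-394,70,0,-1.1,-12.2,45]

```text
t: 32.5
tool_pos: [519.3, -360.8, 164.5]
tcp_rot: [0.181, -3.134, 0.001]
ft_force: [1.6, 0.5, -0.3]
finger_gap: 45.0
```

>>> servo_tool:
  series: [0,-6,0,0,0,0,45,0,-6,0,0,0,0,45,0,-6,0,0,0,0,45]

```text
t: 32.8
tool_pos: [520.0, -365.9, 163.3]
tcp_rot: [0.181, -3.133, -0.002]
ft_force: [-0.2, -0.2, 0.4]
finger_gap: 44.9
```

```bash
python3 trays.py w19
python3 - <<'E'
from h import *
st();plan((519.5,-364.5,62,186.6))
E
```

```text
t 32.80 pos [ 520.  -365.9  163.3] yaw -173.38 gap 44.9 F [-0.2 -0.2  0.4] M [-0. -0.  0.]
blue rib 0.64 [251.7 192.8] [ 519. -368.   56.]
blue pull 0.75 [250.2  90.3] [ 430.7 -379.5   49. ]
   blue top comp n 897 mean [ 518.8 -366.4] rect [ 519.4 -366.5] [57.9 11.2] 7.0 z 68.6336809453651
green rib 0.66 [314.  179.4] [ 500.5 -314.9   56. ]
green pull 0.37 [503.4 292.8] [630.  18.  49.]
   green top comp n 80 mean [667.1 -57.2] rect [667.  -54.5] [20.8 26.8] 43.2 z 71.22514248921905
yellow pull 0.95 [504.4 290.1] [625.3  17.2  49. ]
t 33.15 pos [ 520.4 -366.   165. ] yaw -173.32 gap 45.3 F [-0.2 -0.3  0.1] M [-0.03  0.02 -0.01]
-> (519.5, -364.5, 62, 186.6) : [0.5, 1.7, 103.0] [-0.05, -0.1, 0.08] rows>=2.1
```

View pics/w19.png

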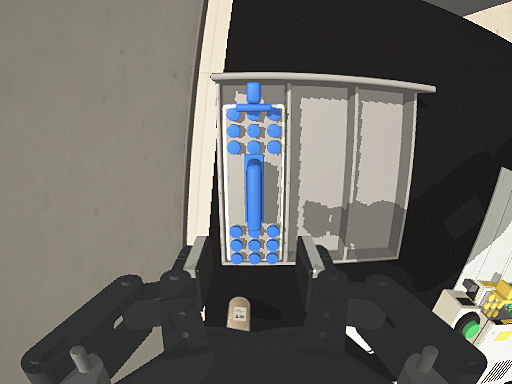

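>>> servo_tool:
  series: [0.5,0,40,0,0,0,45,0.5,0,70,0,0,0,45,0.5,0,95,0,0,0,45,0.5,0,103,0,0,0,45,0.5,0,103,0,0,0,45,0.5,0,103,0,0,0,2,0.5,0,103,0,0,0,2,0.5,0,103,0,0,0,2]

```text
t: 33.95
tool_pos: [520.8, -366.6, 64.3]
tcp_rot: [-0.183, 3.136, -0.004]
ft_force: [-0.1, 2.2, 4.5]
finger_gap: 9.4
```

>>> servo_tool:
  series: [0,0,0,0,0,0,2,0,0,-15,0,0,0,2,0,0,-35,0,0,0,2,0,0,-60,0,0,0,2,0,0,-90,0,0,0,2,0,0,-118,0,0,0,2,0,0,-118,0,0,0,2]

```text
t: 34.65
tool_pos: [523.0, -368.4, 188.8]
tcp_rot: [-0.182, 3.128, -0.015]
ft_force: [1.2, -0.6, -1.4]
finger_gap: 9.2
```

Run:
```python
from C import *
st(); p=shot("wrist"); cv2.imwrite("pics/w20.png",p["frame"])
a=w(-85,70); print(a)
plan((*a,185,180+TH))
```

```text
t 34.65 pos [ 523.  -368.4  188.8] yaw -173.32 gap 9.2 F [ 1.2 -0.6 -1.4] M [-0.03 -0.05 -0.03]
[567.46847026 167.59257332]
-> (np.float64(567.4684702638973), np.float64(167.59257332338024), 185, 174.45) : [-107.5, 526.1, -2.5] [-0.36, 0.3, 12.22] rows>=10.7
```

View pics/w20.png

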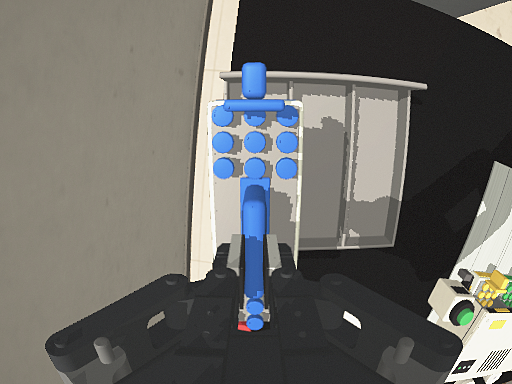

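>>> servo_tool:
  series: [-4,20,0,0,0,0.5,2,-13,60,0,0,0,1.5,2,-22,105,0,0,0,2.5,2,-32,153,0,0,0,3.5,2,-42,201,0,0,0,4.5,2,-52,249,0,0,0,5.5,2,-60,297,0,0,0,6.5,2,-70,340,0,0,0,7.8,2]

```text
t: 35.5
tool_pos: [550.1, -19.3, 180.9]
tcp_rot: [0.032, 3.14, -0.009]
ft_force: [0.4, -0.8, -2.9]
finger_gap: 9.6
```

Run:
```python
from C import *
st(); a=w(-85,70); plan((*a,185,180+TH))
```

```text
t 35.50 pos [550.1 -19.3 180.9] yaw 178.84 gap 9.6 F [ 0.4 -0.8 -2.9] M [-0.03 -0.05  0.  ]
-> (np.float64(567.4684702638973), np.float64(167.59257332338024), 185, 174.45) : [-13.6, 187.2, -5.2] [-0.32, 0.08, 4.39] rows>=3.8
```

>>> servo_tool:
  series: [-3,40,-5,0,0,1,2,-6,85,-5,0,0,2,2,-10,130,-5,0,0,3,2,-13,170,-5,0,0,4,2,-14,187,-5,0,0,4.4,2,-14,187,-5,0,0,4.4,2]

```text
t: 36.1
tool_pos: [566.3, 169.5, 182.0]
tcp_rot: [-0.147, -3.136, 0.01]
ft_force: [0.3, -0.4, -2.9]
finger_gap: 9.2
```

>>> servo_tool:
  series: [0,0,30,0,0,0,2,0,0,60,0,0,0,2,0,0,85,0,0,0,2,0,0,85,0,0,0,2,0,0,85,0,0,0,2]

```text
t: 36.6
tool_pos: [565.3, 168.1, 95.9]
tcp_rot: [-0.148, -3.133, 0.011]
ft_force: [-0.7, 0.4, -1.6]
finger_gap: 9.3
```

Run:
```python
from C import *
st(); p=shot("wrist"); cv2.imwrite("pics/w21.png",p["frame"])
print(loc(manip.state()["tool_pos"])); a=w(-85,70); plan((*a,65,180+TH))
```

```text
t 36.60 pos [565.3 168.1  95.9] yaw 174.60 gap 9.3 F [-0.7  0.4 -1.6] M [ 0.03 -0.09 -0.01]
[-86.03702008  70.76826576]
-> (np.float64(567.4684702638973), np.float64(167.59257332338024), 65, 174.45) : [-1.1, -0.6, 32.6] [-0.36, -0.09, 0.15] rows>=0.7
```

View pics/w21.png

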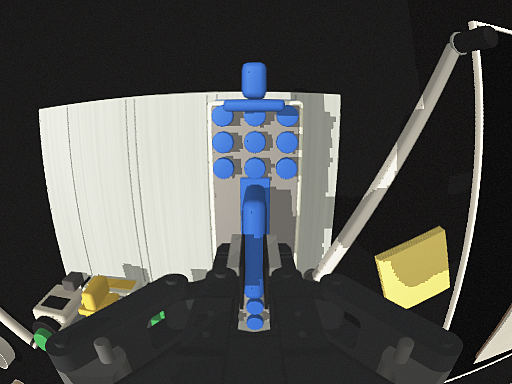

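>>> servo_tool:
  series: [-1,-0.6,10,0,0,0.1,2,-1,-0.6,22,0,0,0.1,2,-1,-0.6,29,0,0,0.1,2,-1,-0.6,32,0,0,0.1,2,-1,-0.6,32,0,0,0.1,2]

```text
t: 37.15
tool_pos: [567.0, 167.6, 65.0]
tcp_rot: [-0.15, -3.135, 0.01]
ft_force: [-0.5, -0.3, -2.9]
finger_gap: 9.4
```

>>> servo_tool:
  series: [-15,0,0,0,0,0,2,-30,0,0,0,0,0,2,-45,0,0,0,0,0,2,-55,0,0,0,0,0,2,-60,0,0,0,0,0,2,-60,0,0,0,0,0,2]

```text
t: 37.75
tool_pos: [627.1, 161.8, 64.9]
tcp_rot: [-0.151, -3.135, 0.01]
ft_force: [-0.3, 0.2, -1.9]
finger_gap: 9.5
```

Run:
```python
from C import *
st(); print(loc(manip.state()["tool_pos"]))
```

```text
t 37.75 pos [627.1 161.8  64.9] yaw 174.50 gap 9.5 F [-0.3  0.2 -1.9] M [-0.01 -0.02  0.03]
[-25.06898838  69.98177858]
```

>>> servo_tool:
  series: [0,0,0,0,0,0,35,0,0,0,0,0,0,35,0,0,0,0,0,0,35,0,0,-40,0,0,0,35,0,0,-80,0,0,0,35,40,0,-80,0,0,0,35,85,0,-80,0,0,0,35,94,0,-80,0,0,0,35]

```text
t: 38.55
tool_pos: [529.6, 171.5, 144.4]
tcp_rot: [-0.148, -3.132, 0.011]
ft_force: [-0.5, -0.8, 0.6]
finger_gap: 35.0
```

>>> servo_tool:
  series: [0,0,0,0,0,0,35,0,0,0,0,0,0,35]

```text
t: 38.75
tool_pos: [530.1, 171.7, 144.9]
tcp_rot: [-0.148, -3.134, 0.01]
ft_force: [-0.5, 0.3, 0.6]
finger_gap: 35.2
```

```bash
python3 lp.py blue w22
```

```text
t 38.75 pos [530.1 171.7 144.9] yaw 174.59 gap 35.2 F [-0.5  0.3  0.6] M [-0.1  0.  -0.1]
rib top 672 rect local c [-28.4  70.3] [60.7 12. ] 0.5 z 68.6
pull top 558 rect local c [-112.5   70. ] [24.2 28.7] 0.3 z 62.7
pull top 187 rect local c [-35.4  69.9] [43.4 12.6] 0.9 z 65.6
mark pull 0.71 [254.1 202.2] [-118.7   69.6]
mark rib 0.65 [256.9 295. ] [-28.3  72.6]
tcp local [-121.8   70.3]
```

View pics/w22.png

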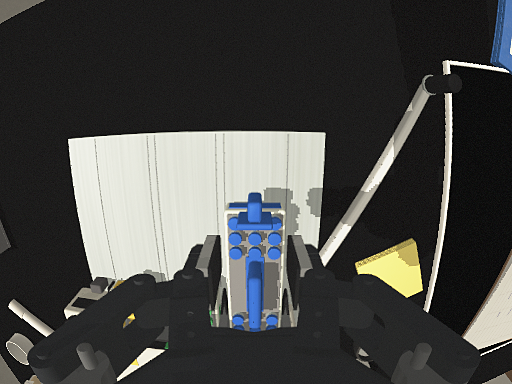

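>>> servo_tool:
  series: [-3,-0.4,30,0,0,0,40,-3,-0.4,70,0,0,0,40,-3,-0.4,90,0,0,0,40,-3,-0.4,90,0,0,0,40,-3,-0.4,90,0,0,0,2,-3,-0.4,90,0,0,0,2,-3,-0.4,90,0,0,0,2,-3,-0.4,90,0,0,0,2]

```text
t: 39.7
tool_pos: [535.2, 170.6, 56.8]
tcp_rot: [-0.149, -3.138, 0.009]
ft_force: [1.6, -0.6, 2.5]
finger_gap: 9.2
```

>>> servo_tool:
  series: [-14,0,0,0,0,0,2,-28,0,0,0,0,0,2,-42,0,0,0,0,0,2,-56,0,0,0,0,0,2,-70,0,0,0,0,0,2,-82,0,0,0,0,0,2,-92,0,0,0,0,0,2,-92,0,0,0,0,0,2]

```text
t: 40.5
tool_pos: [628.4, 161.6, 56.9]
tcp_rot: [0.15, 3.136, -0.009]
ft_force: [0.9, 0.2, -2.0]
finger_gap: 8.9
```

Run:
```python
from C import *
st(); print(loc(manip.state()["tool_pos"]))
```

```text
t 40.50 pos [628.4 161.6  56.9] yaw 174.53 gap 8.9 F [ 0.9  0.2 -2. ] M [ 0.01 -0.08  0.03]
[-23.74620092  69.90328583]
```

>>> servo_tool:
  series: [-5,0,0,0,0,0,2,-8,0,0,0,0,0,2,-11,0,0,0,0,0,2,-14,0,0,0,0,0,2,-16,0,0,0,0,0,2,-16,0,0,0,0,0,2]

```text
t: 41.1
tool_pos: [636.3, 160.8, 56.7]
tcp_rot: [-0.148, -3.118, 0.011]
ft_force: [-28.7, 1.4, 20.2]
finger_gap: 9.2
```

>>> servo_tool:
  series: [-1,0,0,0,0,0,2,-1,0,0,0,0,0,20,-1,0,0,0,0,0,40,0,0,0,0,0,0,40,0,0,-40,0,0,0,40,0,0,-90,0,0,0,40,40,0,-140,0,0,0,40,80,0,-180,0,0,0,40]

```text
t: 41.9
tool_pos: [574.8, 167.9, 225.7]
tcp_rot: [-0.15, -3.121, 0.01]
ft_force: [0.1, 1.2, 0.5]
finger_gap: 40.1
```

Run:
```python
from C import *
st(); a=w(-130,0); print(a);plan((*a,300,180+TH))
```

```text
t 41.90 pos [574.8 167.9 225.7] yaw 174.48 gap 40.1 F [0.1 1.2 0.5] M [ 0.   -0.   -0.03]
[515.90941684 102.27286719]
-> (np.float64(515.9094168390354), np.float64(102.27286718555193), 300, 174.45) : [53.6, -71.5, -72.9] [-0.42, -0.95, 0.04] rows>=2.3
```

Home with end stop contact. Look from the middle to verify all three.

>>> servo_tool:
  series: [54,-72,-73,-0.4,-1,0,40,54,-72,-73,-0.4,-1,0,40,54,-72,-73,-0.4,-1,0,40,54,-72,-73,-0.4,-1,0,40,54,-72,-73,-0.4,-1,0,40,54,-72,-73,-0.4,-1,0,40]

```text
t: 42.5
tool_pos: [515.4, 102.3, 297.7]
tcp_rot: [-0.15, -3.135, 0.001]
ft_force: [0.5, 0.7, -0.0]
finger_gap: 40.2
```

```bash
for c in blue green yellow; do python3 lp.py $c w23; done
python3 - <<'E'
from C import *
p=shot("wrist"); C=cloud(p); m=(C[...,2]>58)&(C[...,2]<72)&(np.hypot(C[...,0]-437,C[...,1]-352)<40); print("knob",m.sum(),C[m].mean(0),C[m].min(0),C[m].max(0))
E
```

```text
t 42.50 pos [515.4 102.3 297.7] yaw 174.51 gap 40.2 F [ 0.5  0.7 -0. ] M [ 0.1 -0.   0. ]
mark pull 0.71 [301.6 240.7] [-17.4  69.8]
tcp local [-130.5    0. ]
t 42.65 pos [515.4 102.3 298.1] yaw 174.53 gap 39.7 F [ 1.4 -0.7 -0.1] M [-0. -0.  0.]
pull top 171 rect local c [-10.6  -0.1] [24.1 28.7] 0.1 z 62.7
mark pull 0.84 [256.8 244.9] [-10.7   4. ]
mark rib 0.18 [ 40.3 182.2] [-110.2 -347.8]
tcp local [-130.4   -0.2]
t 42.80 pos [515.5 102.2 299.2] yaw 174.51 gap 39.9 F [-0.1  0.3  0.3] M [-0. -0. -0.]
mark pull 0.71 [209.8 242.6] [-12.7 -65.6]
mark rib 0.45 [254.  247.4] [-9.  -0.3]
tcp local [-130.4   -0.3]
knob 120 [438.07315935 351.52588939  64.29742036] [429.19646712 343.89129897  58.28983779] [446.57699438 362.45943113  67.78910637]
```

View pics/w23.png

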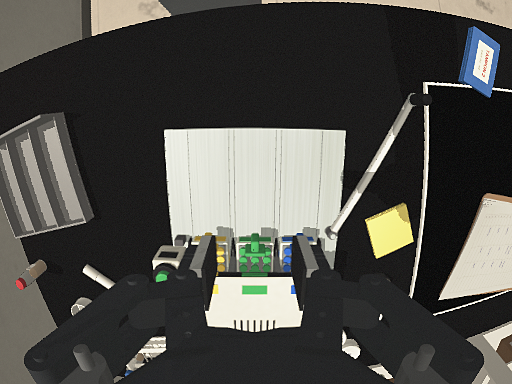

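>>> servo_tool:
  series: [65,0,-20,0,0,0,60,65,0,-20,0,0,0,80,65,0,-20,0,0,0,80,65,0,-20,0,0,0,80,65,0,-20,0,0,0,80]

```text
t: 43.5
tool_pos: [451.2, 108.1, 319.6]
tcp_rot: [0.151, 3.138, -0.001]
ft_force: [-0.3, 0.5, -0.2]
finger_gap: 80.0
```

```bash
for c in blue green yellow; do python3 lp.py $c w24 | grep -v "^t "; done
python3 - <<'E'
from C import *
p=shot("wrist"); C=cloud(p); cv2.imwrite("pics/w24z.png",cv2.resize(p["frame"][180:330,150:380],None,fx=3.4,fy=3.4))
st(); plan((437,351,150,180))
E
```

```text
pull top 138 rect local c [-11.9  68.7] [29.3 24.9] 88.1 z 62.6
mark pull 0.59 [295.3 274.1] [-9.2 67.1]
mark rib 0.15 [379.2 258.6] [-36.2 207.8]
tcp local [-195.    -0.5]
pull top 138 rect local c [-11.5   1. ] [24.8 28.7] 0.0 z 62.7
mark pull 0.87 [253.9 276.7] [-5.6 -0.8]
tcp local [-195.2   -0.5]
pull top 129 rect local c [-12.  -70.8] [24.9 28.2] 2.1 z 62.8
mark pull 0.66 [210.7 273.4] [-10.7 -71.3]
tcp local [-195.3   -0.4]
t 44.00 pos [450.9 108.2 319.9] yaw 174.49 gap 80.2 F [-0.6 -0.5  0.6] M [-0.03 -0.03 -0.01]
-> (437, 351, 150, 180) : [37.2, 240.4, 169.8] [-0.02, 0.03, -5.51] rows>=5.9
```

View pics/w24z.png

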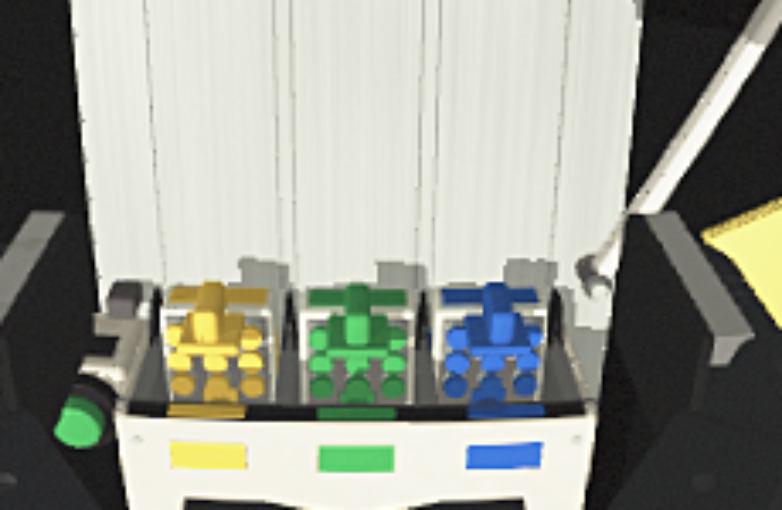

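Run:
```python
from C import *
np.set_printoptions(precision=0,suppress=True)
p=shot("wrist"); C=cloud(p); L=(C[...,:2]-O)@np.stack([ex,ey],1)
m=(L[...,1]<-103)&(L[...,1]>-190)&(L[...,0]>-30)&(L[...,0]<80)
for zl in((8,30),(30,50),(50,60),(60,72),(72,85)):
    k=m&(C[...,2]>zl[0])&(C[...,2]<zl[1]); print(zl,k.sum(),np.percentile(L[k],[1,99],axis=0) if k.any() else '')
hsv=cv2.cvtColor(p["frame"],cv2.COLOR_BGR2HSV); k=m&(hsv[...,0]>50)&(hsv[...,0]<85)&(hsv[...,1]>110)&(C[...,2]>55)
print("button",k.sum(),L[k].mean(0),C[k].mean(0),np.percentile(C[k],[2,98],axis=0))
```

```text
(8, 30) 253 [[  -6. -137.]
 [  26. -103.]]
(30, 50) 135 [[  15. -136.]
 [  26. -103.]]
(50, 60) 116 [[  16. -137.]
 [  31. -104.]]
(60, 72) 171 [[  18. -140.]
 [  58. -104.]]
(72, 85) 165 [[  19. -147.]
 [  51. -104.]]
button 162 [  37. -135.] [669. -48.  76.] [[659. -61.  68.]
 [683. -38.  79.]]
```

>>> servo_tool:
  series: [37,240,160,0,0,-5.5,50,37,240,160,0,0,-5.5,50,37,240,160,0,0,-5.5,50,37,240,160,0,0,-5.5,50,37,240,160,0,0,-5.5,50,37,240,160,0,0,-5.5,50,37,240,160,0,0,-5.5,50,37,240,160,0,0,-5.5,50]

```text
t: 44.85
tool_pos: [436.6, 350.8, 159.0]
tcp_rot: [0.002, -3.141, 0.003]
ft_force: [-0.1, -0.5, 0.8]
finger_gap: 50.1
```

Run:
```python
from C import *
st();p=shot("wrist"); C=cloud(p); m=(C[...,2]>58)&(C[...,2]<72)&(np.hypot(C[...,0]-438,C[...,1]-352)<16); print("knob",m.sum(),C[m].mean(0),C[m].min(0),C[m].max(0)); plan((437,352,57,180))
```

```text
t 44.85 pos [436.6 350.8 159. ] yaw -179.92 gap 50.1 F [-0.1 -0.5  0.8] M [ 0.01  0.01 -0.01]
knob 354 [436.23588735 353.9189326   64.90769761] [428.58107631 345.28535925  58.0693943 ] [445.45915867 362.24803757  67.63154488]
-> (437, 352, 57, 180) : [0.4, 1.6, 103.2] [-0.03, 0.05, 0.02] rows>=2.1
```

>>> servo_tool:
  series: [0,3,40,0,0,0,50,0,3,80,0,0,0,50,0,3,103,0,0,0,50,0,3,103,0,0,0,50,0,3,103,0,0,0,17,0,3,103,0,0,0,17,0,3,103,0,0,0,17,0,3,103,0,0,0,17]

```text
t: 45.7
tool_pos: [439.4, 354.4, 60.1]
tcp_rot: [-0.0, 3.136, 0.003]
ft_force: [0.2, -0.8, 5.8]
finger_gap: 16.8
```

```bash
python3 arc.py 111 103 95 87 79 71 63 55
```

```text
t 45.70 pos [439.4 354.4  60.1] yaw -179.99 gap 16.8 F [ 0.2 -0.8  5.8] M [-0.11 -0.17 -0.01]
gate deg 118.9866690116549 247.27125536822876
111 [419. 326.  60.] [ 20. -28.  -0.]
103 [406. 294.  60.] [ 33. -61.  -0.]
95 [397. 260.  60.] [ 42. -94.  -0.]
87 [393. 225.  60.] [  46. -129.   -1.]
79 [394. 190.  60.] [  45. -164.   -1.]
71 [400. 156.  60.] [  40. -198.   -1.]
63 [410. 123.  60.] [  29. -232.   -1.]
55 [425.  91.  60.] [  14. -263.   -1.]
```

>>> servo_tool:
  series: [10,-14,0,0,0,0,17,20,-28,0,0,0,0,17,33,-61,0,0,0,0,17,42,-94,0,0,0,0,17,46,-129,0,0,0,0,17,45,-164,0,0,0,0,17,40,-198,0,0,0,0,17,29,-232,0,0,0,0,17]

```text
t: 46.5
tool_pos: [410.5, 121.5, 60.4]
tcp_rot: [-0.002, 3.134, 0.004]
ft_force: [1.3, 2.6, -2.1]
finger_gap: 17.1
```

```bash
python3 arc.py 55 47 39 31 23 16 10 5 2 0
```

```text
t 46.50 pos [410.5 121.5  60.4] yaw -179.93 gap 17.1 F [ 1.3  2.6 -2.1] M [ 0.23 -0.3   0.11]
gate deg 62.704417858341856 250.27802947866653
55 [425.  91.  60.] [-15. -30.   0.]
47 [444.  62.  60.] [-34. -59.   0.]
39 [467.  36.  60.] [-57. -86.   0.]
31 [494.  13.  60.] [ -83. -108.    0.]
23 [523.  -5.  60.] [-113. -127.    0.]
16 [551. -18.  60.] [-140. -140.    1.]
10 [576. -27.  60.] [-165. -148.    1.]
5 [597. -32.  60.] [-186. -153.    1.]
2 [610. -34.  60.] [-199. -156.    1.]
0 [619. -35.  60.] [-208. -157.    1.]
```

>>> servo_tool:
  series: [-15,-30,0,0,0,0,17,-34,-59,0,0,0,0,17,-57,-86,0,0,0,0,17,-83,-108,0,0,0,0,17,-113,-127,0,0,0,0,17,-140,-140,0,0,0,0,17,-165,-148,0,0,0,0,17,-186,-153,0,0,0,0,17]

```text
t: 47.3
tool_pos: [597.5, -32.0, 61.3]
tcp_rot: [-0.001, 3.135, 0.004]
ft_force: [-0.1, 1.8, -0.1]
finger_gap: 16.6
```

```bash
python3 arc.py 3 1 0; python3 -c "
from C import *
p=shot('wrist');cv2.imwrite('pics/w25.png',p['frame'])"
```

```text
t 47.30 pos [597.5 -32.   61.3] yaw -179.97 gap 16.6 F [-0.1  1.8 -0.1] M [0.32 0.1  0.1 ]
gate deg 4.875070121514952 250.14772384003243
3 [606. -33.  61.] [-8. -1.  0.]
1 [614. -34.  61.] [-17.  -2.   0.]
0 [619. -35.  61.] [-21.  -3.   0.]
```

View pics/w25.png

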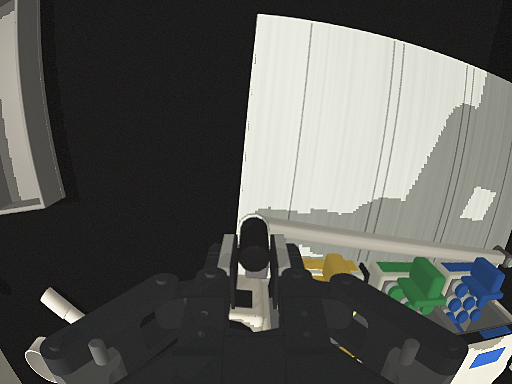

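>>> servo_tool:
  series: [-5,-0.5,0,0,0,0,17,-10,-1,0,0,0,0,17,-15,-2,0,0,0,0,17,-19,-2.5,0,0,0,0,17,-22,-3,0,0,0,0,17,-24,-3,0,0,0,0,17,-24,-3,0,0,0,0,17]

```text
t: 48.05
tool_pos: [622.0, -34.7, 61.3]
tcp_rot: [-0.001, 3.137, 0.006]
ft_force: [-6.7, -0.4, 1.1]
finger_gap: 17.1
```

```bash
python3 arc.py; python3 -c "
from C import *
p=shot('wrist');cv2.imwrite('pics/w26.png',p['frame'])"
```

```text
t 48.05 pos [622.  -34.7  61.3] yaw -179.97 gap 17.1 F [-6.7 -0.4  1.1] M [0.   1.18 0.04]
gate deg 359.23682646917996 249.5495830573855
```

View pics/w26.png

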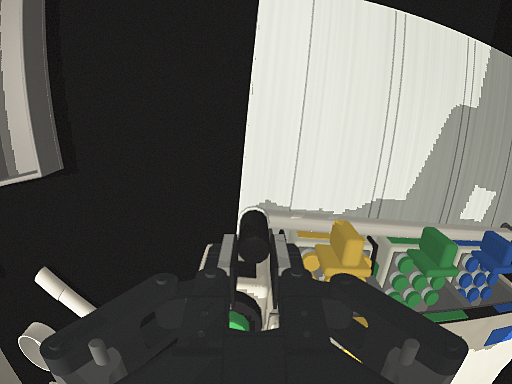

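>>> servo_tool:
  series: [-4,0,0,0,0,0,17,0,0,0,0,0,0,17,0,0,0,0,0,0,40,0,0,0,0,0,0,40,0,0,-40,0,0,0,40,0,0,-80,0,0,0,40,40,0,-130,0,0,0,40,80,40,-170,0,0,0,40]

```text
t: 48.9
tool_pos: [560.7, -11.8, 215.0]
tcp_rot: [0.003, 3.133, 0.005]
ft_force: [1.2, 0.3, 1.1]
finger_gap: 40.3
```

>>> servo_tool:
  series: [25,30,-40,0,0,0,80,25,30,-40,0,0,0,80,25,30,-40,0,0,0,80,25,30,-40,0,0,0,80]

```text
t: 49.3
tool_pos: [535.4, 18.0, 254.0]
tcp_rot: [0.003, 3.134, 0.005]
ft_force: [-0.9, -0.3, 0.2]
finger_gap: 80.1
```

```bash
for c in blue green yellow; do python3 lp.py $c w27 | grep top; done
python3 - <<'E'
from C import *
st();p=shot("wrist"); C=cloud(p);L=(C[...,:2]-O)@np.stack([ex,ey],1)
cv2.imwrite("pics/w27z.png",cv2.resize(p["frame"][170:330,130:380],None,fx=3.2,fy=3.2))
m=(C[...,2]>60)&(C[...,2]<70)&(np.hypot(L[...,0]+14,L[...,1]+126)<17); print("knob",m.sum(),L[m].mean(0),L[m].min(0),L[m].max(0))
b=(C[...,2]>20)&(C[...,2]<29)&(L[...,0]<-6)&(L[...,0]>-35)&(L[...,1]<115)&(L[...,1]>-110); c=np.polyfit(L[b][:,1],L[b][:,0],1); print("bar slope",c,b.sum())
hsv=cv2.cvtColor(p["frame"],cv2.COLOR_BGR2HSV); k=(abs(L[...,1]+136)<25)&(abs(L[...,0]-35)<35)&(hsv[...,0]>50)&(hsv[...,0]<85)&(hsv[...,1]>110)&(C[...,2]>55)
v,u=np.nonzero(k); print("button",k.sum(),C[k].mean(0),np.percentile(C[k],[2,50,98],axis=0), u.min(),u.max(),v.min(),v.max())
for q in manip.mark_of("start_top",p)[:2]: print(q,at_z(p,q["at"],78))
E
```

```text
pull top 68 rect local c [-16.   67.3] [12.3 14.1] 79.4 z 62.7
pull top 198 rect local c [-11.2   0.1] [29.5 24.2] 88.3 z 62.8
pull top 233 rect local c [-11.8 -70.5] [25.6 29.4] 0.2 z 62.7
t 49.75 pos [535.5  17.9 254.3] yaw 179.85 gap 79.9 F [0.5 0.7 0.4] M [ 0.05  0.01 -0.03]
knob 155 [ -16.5365803  -126.21813282] [ -24.38625104 -134.70227689] [  -7.3604574  -118.15056706]
bar slope [ 1.12422108e-02 -1.54546933e+01] 881
button 315 [669.34686296 -50.14208971  75.71976415] [[658.92314709 -62.03319357  67.20977378]
 [668.65583114 -49.90058825  76.86487736]
 [684.33837205 -38.49457444  78.51972645]] 191 211 267 286
{'at': [199.6, 280.7], 'score': 0.86} [674.42831392 -52.06329528  78.        ]
```

View pics/w27z.png

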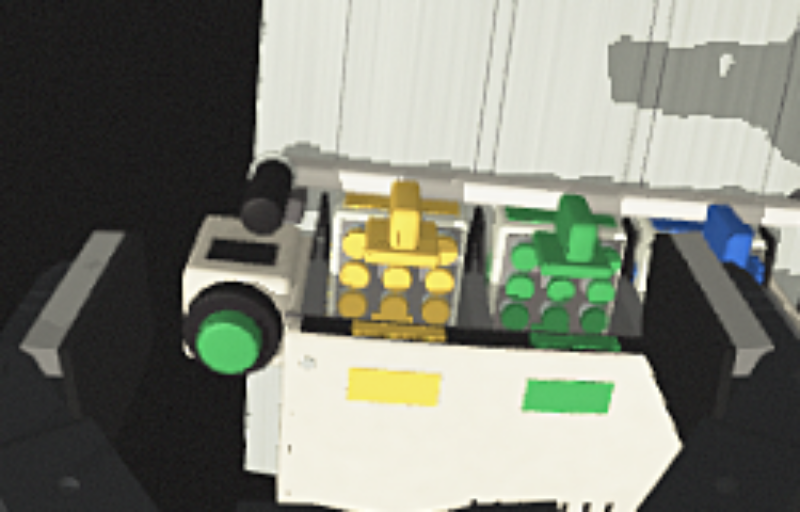

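Run:
```python
from C import *
p=shot("wrist"); C=cloud(p)
hsv=cv2.cvtColor(p["frame"],cv2.COLOR_BGR2HSV)
for v in range(256,296,3): print(v,[f"{C[v,u,0]:.0f},{C[v,u,1]:.0f},{C[v,u,2]:.0f}{'G' if 50<hsv[v,u,0]<85 and hsv[v,u,1]>110 else ''}" for u in range(183,222,4)])
cv2.imwrite("pics/w28z.png",cv2.resize(p["frame"][240:310,165:245],None,fx=7,fy=7,interpolation=cv2.INTER_CUBIC))
plan((671,-51,150,174.45))
```

```text
256 ['683,-92,-1', '653,-72,53', '651,-65,55', '651,-60,55', '651,-54,55', '651,-49,55', '650,-44,55', '651,-38,54', '651,-33,54', '651,-28,53']
259 ['688,-92,-1', '656,-72,54', '655,-66,56', '653,-60,59', '652,-54,61', '651,-48,63', '653,-43,59', '655,-39,55', '654,-33,56', '655,-28,54']
262 ['693,-93,0', '660,-72,55', '655,-64,64', '653,-58,68', '653,-53,67', '653,-47,67', '654,-42,65', '656,-38,61', '659,-33,56', '660,-28,54']
265 ['699,-94,-1', '698,-87,-0', '657,-63,69', '658,-58,67', '657,-53,68', '658,-48,66', '657,-43,67', '657,-37,67', '662,-33,59', '460,17,398']
268 ['704,-94,0', '704,-87,-0', '663,-64,66', '662,-59,68G', '659,-52,72G', '659,-47,71G', '662,-43,67', '662,-38,66', '663,-33,65', '657,-26,75']
271 ['709,-94,1', '668,-70,67', '667,-65,67', '661,-57,76G', '660,-52,78G', '661,-47,77G', '661,-41,76G', '665,-38,69', '665,-32,68', '656,-25,83']
274 ['716,-96,-1', '673,-71,66', '672,-65,67', '665,-57,77G', '665,-52,78G', '665,-47,77G', '665,-42,77G', '672,-38,66G', '671,-33,67', '460,17,398']
277 ['722,-96,-1', '687,-75,51', '676,-65,69G', '668,-57,79G', '670,-52,77G'
[... 317 characters left out ...]
79,-43,77G', '686,-39,67', '695,-36,54', '671,-25,89']
286 ['740,-98,-1', '739,-91,0', '739,-85,-1', '739,-78,-1', '738,-71,-0', '691,-50,68', '690,-45,68', '735,-50,4', '735,-44,3', '675,-26,89']
289 ['746,-99,-1', '747,-92,-3', '744,-85,0', '745,-78,-1', '745,-72,-1', '745,-65,-2', '741,-58,3', '740,-51,4', '740,-44,4', '680,-26,88']
292 ['752,-99,-0', '752,-93,-1', '752,-86,-1', '750,-79,0', '751,-72,-1', '750,-65,-0', '747,-58,4', '747,-51,3', '747,-45,3', '684,-26,89']
295 ['758,-100,-1', '757,-93,0', '757,-86,-0', '757,-79,-0', '757,-73,-1', '757,-66,-1', '752,-58,5', '753,-52,3', '752,-45,4', '690,-27,88']
-> (671, -51, 150, 174.45) : [-134.7, -69.0, 105.8] [0.2, 0.48, 5.42] rows>=3.7
```

View pics/w28z.png

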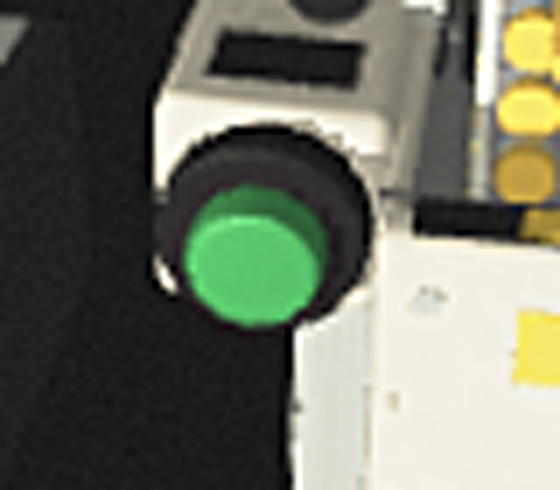

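>>> servo_tool:
  series: [-135,-71,100,0,0,5.4,0,-135,-71,100,0,0,5.4,0,-135,-71,100,0,0,5.4,0,-135,-71,100,0,0,5.4,0,-135,-71,100,0,0,5.4,0,-135,-71,100,0,0,5.4,0,-135,-71,100,0,0,5.4,0,-135,-71,100,0,0,5.4,0]

```text
t: 50.7
tool_pos: [671.3, -52.4, 157.8]
tcp_rot: [0.15, 3.127, 0.005]
ft_force: [-0.0, 1.1, 1.1]
finger_gap: -0.1
```

Run:
```python
from C import *
st(); p=shot("wrist"); cv2.imwrite("pics/w29.png",p["frame"]); plan((671,-53,104,174.45),(671,-53,92,174.45))
```

```text
t 50.70 pos [671.3 -52.4 157.8] yaw 174.51 gap -0.1 F [-0.   1.1  1.1] M [-0.02  0.    0.03]
-> (671, -53, 104, 174.45) : [0.8, -0.8, 53.7] [0.21, 0.62, 0.06] rows>=1.1
-> (671, -53, 92, 174.45) : [0.9, -0.8, 65.7] [0.21, 0.62, 0.06] rows>=1.3
```

View pics/w29.png

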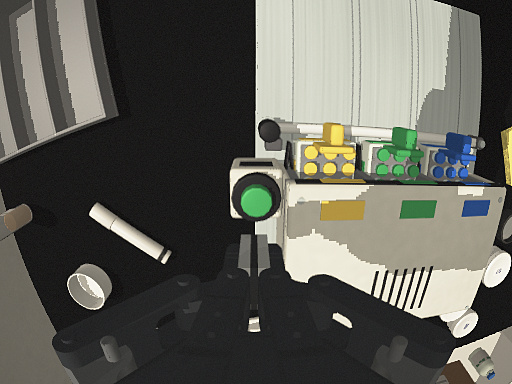

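>>> servo_tool:
  series: [0.8,-0.8,40,0,0,0,0,0.8,-0.8,54,0,0,0,0,0.8,-0.8,60,0,0,0,0,0.8,-0.8,64,0,0,0,0,0.8,-0.8,67,0,0,0,0,0.8,-0.8,69,0,0,0,0,0.8,-0.8,69,0,0,0,0]

```text
t: 51.45
tool_pos: [671.5, -53.0, 89.3]
tcp_rot: [0.15, 3.126, 0.005]
ft_force: [-0.0, -0.4, 0.3]
finger_gap: 0.2
```

Run:
```python
from C import *
st(); p=shot("wrist"); cv2.imwrite("pics/w30.png",cv2.resize(p["frame"][120:320,160:360],None,fx=3,fy=3)); p=shot("side"); cv2.imwrite("pics/s30.png",cv2.resize(p["frame"][170:270,190:290],None,fx=6,fy=6))
st()
```

```text
t 51.45 pos [671.5 -53.   89.3] yaw 174.51 gap 0.2 F [-0.  -0.4  0.3] M [ 0.01  0.07 -0.  ]
t 51.55 pos [671.6 -53.   89.3] yaw 174.50 gap -0.1 F [ 0.  -1.4 -0.6] M [ 0.02  0.07 -0.03]
```

View pics/w30.png

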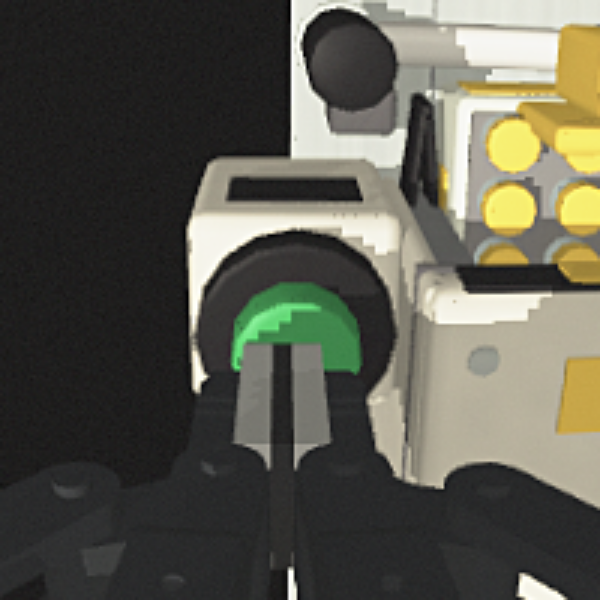

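View pics/s30.png

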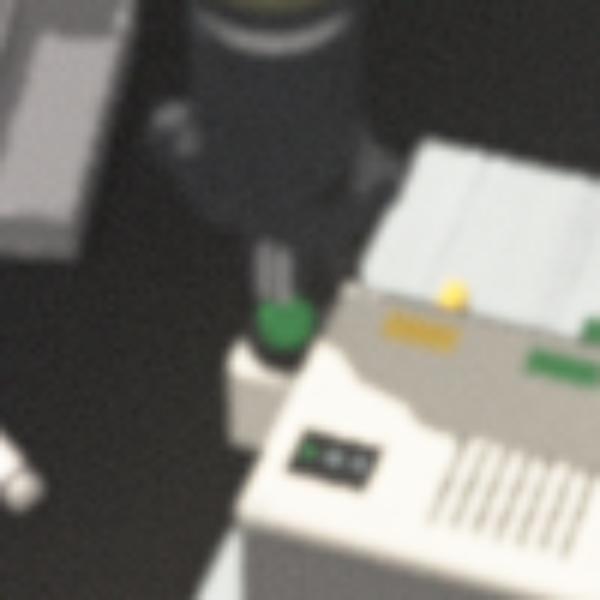

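Run:
```python
from C import *
print(manip.nose_length,[a for a in dir(manip) if not a.startswith("_")])
```

```text
22.0 ['Unreachable', 'job_done', 'mark_of', 'masks_of', 'nose_length', 'read_camera', 'recognise', 'state']
```

>>> servo_tool:
  series: [0,-0.5,1,0,0,0,0,0,-0.5,2,0,0,0,0,0,-0.5,2,0,0,0,0]

```text
t: 51.85
tool_pos: [671.5, -53.6, 87.3]
tcp_rot: [0.15, 3.126, 0.005]
ft_force: [-0.4, 0.3, -0.3]
finger_gap: 0.1
```

Run:
```python
from C import *
p=shot("wrist"); T=T_tool()
f=lambda q:((proj(p,q)-[160,120])*3).round(0)
for d in (0,5,10,15,22): 
    print(d,[f((T@np.array([x,0,d,1]))[:3]) for x in(-11,0,11)])
C=cloud(p)
hsv=cv2.cvtColor(p["frame"],cv2.COLOR_BGR2HSV); k=(hsv[...,0]>50)&(hsv[...,0]<85)&(hsv[...,1]>110)&(np.hypot(C[...,0]-671,C[...,1]+51)<25)&(C[...,2]>50)
print(np.percentile(C[k],[2,50,98],axis=0))
v,u=235,int(160+265/3)
for v in range(228,268,4): print(v,C[v,int(160+265/3)].round(0),C[v,int(160+305/3)].round(0))
cv2.imwrite("pics/w31.png",cv2.resize(p["frame"][120:320,160:360],None,fx=3,fy=3))
```

```text
0 [array([284., 442.]), array([284., 389.]), array([284., 334.])]
5 [array([284., 428.]), array([284., 377.]), array([284., 323.])]
10 [array([284., 416.]), array([284., 365.]), array([284., 312.])]
15 [array([284., 404.]), array([284., 354.]), array([284., 302.])]
22 [array([284., 388.]), array([284., 340.]), array([284., 289.])]
[[658.94962312 -62.26110278  69.09401316]
 [663.7122945  -48.21845957  76.76847105]
 [673.38920723 -38.92251126  78.56377382]]
228 [663. -56.  77.] [663. -49.  77.]
232 [665. -57.  77.] [666. -49.  77.]
236 [660. -56.  94.] [660. -49.  95.]
240 [659. -56.  99.] [660. -49.  99.]
244 [660. -56. 103.] [660. -50. 104.]
248 [659. -56. 108.] [660. -50. 108.]
252 [660. -56. 111.] [660. -50. 111.]
256 [659. -56. 116.] [659. -50. 116.]
260 [659. -56. 119.] [659. -50. 120.]
264 [660. -55. 122.] [660. -50. 122.]
```

View pics/w31.png

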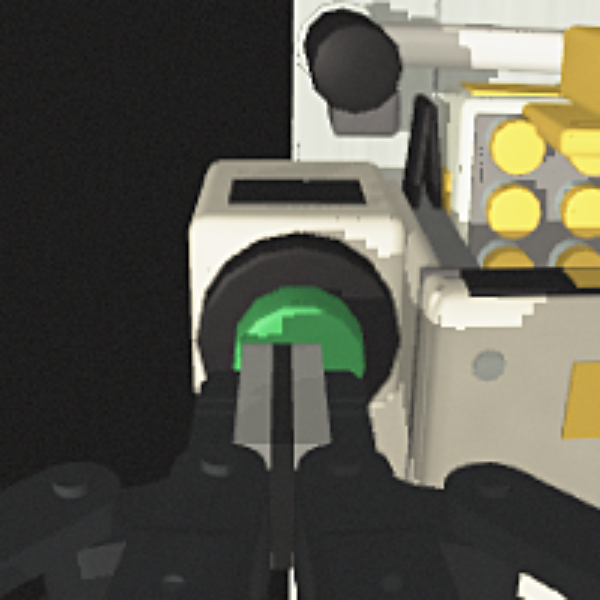

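>>> servo_tool:
  series: [0,0,2,0,0,0,0,0,0,4,0,0,0,0,0,0,4,0,0,0,0]

```text
t: 52.2
tool_pos: [671.2, -53.5, 82.6]
tcp_rot: [0.15, 3.127, 0.005]
ft_force: [0.7, 0.0, 0.2]
finger_gap: -0.1
```

>>> servo_tool:
  series: [0,0,2,0,0,0,0,0,0,4,0,0,0,0,0,0,4,0,0,0,0]

```text
t: 52.5
tool_pos: [670.9, -53.4, 78.1]
tcp_rot: [0.15, 3.128, 0.005]
ft_force: [-0.2, -0.6, -0.7]
finger_gap: 0.1
```

>>> servo_tool:
  series: [0,0,2,0,0,0,0,0,0,4,0,0,0,0,0,0,4,0,0,0,0]

```text
t: 52.8
tool_pos: [671.2, -53.5, 74.4]
tcp_rot: [0.15, 3.127, 0.005]
ft_force: [0.4, 0.3, 1.6]
finger_gap: 0.0
```

Run:
```python
from C import *
np.set_printoptions(precision=0,suppress=True)
p=shot("wrist"); C=cloud(p)
for v in range(225,310,8): print(v,[f"{C[v,u,0]:.0f},{C[v,u,1]:.0f},{C[v,u,2]:.0f}" for u in range(262,345,8)])
cv2.imwrite("pics/w32.png",cv2.resize(p["frame"][120:320,160:360],None,fx=3,fy=3))
st()
```

```text
225 ['659,-48,69', '660,-44,68', '661,-40,67', '661,-35,68', '667,-29,55', '659,-27,74', '657,-24,81', '656,-21,84', '655,-17,86', '656,-13,86', '656,-9,87']
233 ['661,-49,75', '662,-44,75', '665,-40,68', '666,-35,67', '667,-31,68', '663,-28,76', '658,-25,88', '658,-22,89', '658,-18,88', '659,-13,89', '660,-9,88']
241 ['659,-49,89', '666,-45,75', '667,-41,75', '671,-36,68', '672,-31,67', '668,-28,75', '663,-25,87', '662,-22,89', '663,-17,88', '663,-13,89', '664,-9,89']
249 ['660,-49,95', '663,-45,90', '664,-42,89', '676,-36,68', '685,-30,52', '673,-28,76', '667,-26,88', '666,-22,89', '667,-18,89', '667,-14,89', '668,-9,89']
257 ['660,-49,102', '665,-46,95', '665,-42,96', '682,-36,67', '691,-30,52', '678,-28,76', '671,-26,88', '671,-22,89', '671,-18,90', '672,-13,89', '673,-9,89']
265 ['659,-50,111', '664,-46,104', '664,-43,105', '694,-36,55', '697,-30,51', '681,-29,78', '675,-26,89', '675,-22,90', '676,-18,90', '677,-13,89', '677,-9,90']
273 ['659,-50,118', '658,-47,120', '657,-44,122', '660,-40,118', '702,-31,54', '684,-29,82', '681,-26,88', '681,-22,88', '681,-18,90', '682,-13,89', '682,-9,90']
281 ['659,-50,124', '658,-47,125', '659,-44,125', '659,-41,125', '664,-37,118', '689,-29,83', '660,-32,125', '659,-29,127', '659,-26,127', '661,-23,125', '661,-20,127']
289 ['658,-50,130', '658,-47,130', '659,-44,130', '659,-41,131', '659,-39,130', '665,-35,123', '661,-33,129', '660,-30,131', '660,-27,131', '661,-24,131', '661,-21,131']
297 ['661,-50,130', '653,-47,141', '654,-45,141', '654,-42,141', '655,-40,141', '654,-37,142', '665,-32,128', '663,-30,132', '661,-28,135', '661,-25,136', '661,-22,136']
305 ['670,-51,124', '653,-48,146', '654,-45,145', '655,-43,145', '654,-40,146', '654,-38,146', '667,-33,131', '667,-30,131', '664,-28,135', '662,-26,138', '661,-23,140']
t 52.85 pos [671. -53.  74.] yaw 174.50 gap 0.1 F [-1.  0.  2.] M [0. 0. 0.]
```

View pics/w32.png

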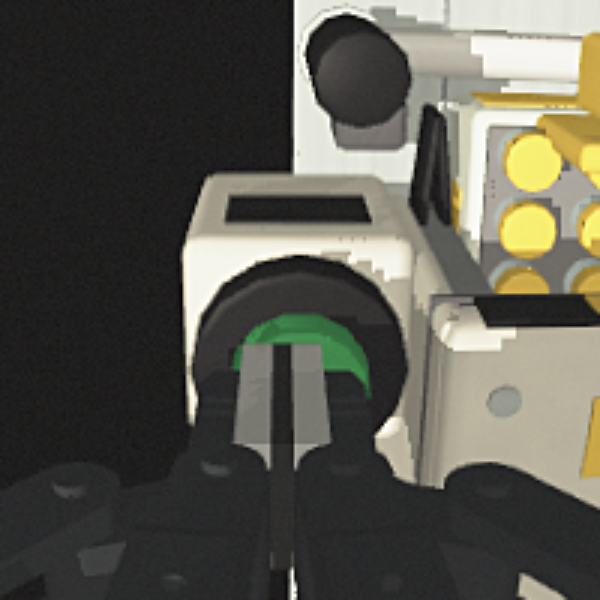

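>>> servo_tool:
  series: [0,0,2,0,0,0,0,0,0,4,0,0,0,0,0,0,5,0,0,0,0,0,0,5,0,0,0,0]

```text
t: 53.25
tool_pos: [671.3, -53.5, 70.4]
tcp_rot: [0.15, 3.128, 0.005]
ft_force: [-2.5, -0.2, 6.8]
finger_gap: -0.1
```

>>> servo_tool:
  series: [0,0,2,0,0,0,0,0,0,4,0,0,0,0,0,0,4,0,0,0,0]

```text
t: 53.55
tool_pos: [671.4, -53.5, 70.1]
tcp_rot: [0.15, 3.129, 0.005]
ft_force: [-11.6, 1.2, 18.8]
finger_gap: 0.1
```

Run:
```python
from C import *
p=shot("wrist"); C=cloud(p)
hsv=cv2.cvtColor(p["frame"],cv2.COLOR_BGR2HSV); k=(hsv[...,0]>50)&(hsv[...,0]<85)&(hsv[...,1]>110)&(np.hypot(C[...,0]-671,C[...,1]+51)<25)&(C[...,2]>50)
print(np.percentile(C[k],[2,50,90,98],axis=0)); st()
```

```text
[[659.28021612 -61.36079298  67.56458203]
 [662.32883174 -45.39929397  70.35331005]
 [667.78198971 -39.89534014  71.55880006]
 [670.88906729 -38.56632335  74.5013129 ]]
t 53.60 pos [671.4 -53.5  70.1] yaw 174.52 gap 0.5 F [-10.1   1.6  18.9] M [0.2  1.86 0.07]
```

>>> servo_tool:
  series: [0,0,-4,0,0,0,0,0,0,-15,0,0,0,0,0,0,-50,0,0,0,0,0,0,-90,0,0,0,0,40,0,-130,0,0,0,20,85,0,-170,0,0,0,60,110,40,-190,0,0,0,80,110,40,-190,0,0,0,80]

```text
t: 54.4
tool_pos: [563.5, -2.1, 263.3]
tcp_rot: [0.148, 3.122, 0.006]
ft_force: [0.0, -1.1, 0.2]
finger_gap: 57.8
```

>>> servo_tool:
  series: [40,40,0,0,0,0,80,60,60,-30,0,0,0,80,60,60,-30,0,0,0,80,60,60,-30,0,0,0,80]

```text
t: 54.8
tool_pos: [509.2, 63.5, 292.7]
tcp_rot: [0.145, 3.121, 0.005]
ft_force: [0.2, -0.0, 0.0]
finger_gap: 79.9
```

```bash
for c in blue green yellow; do python3 lp.py $c w33 | grep -E "top|tcp"; done
python3 - <<'E'
from C import *
st();p=shot("wrist"); C=cloud(p);L=(C[...,:2]-O)@np.stack([ex,ey],1)
cv2.imwrite("pics/w33z.png",cv2.resize(p["frame"][170:330,130:380],None,fx=3.2,fy=3.2))
m=(C[...,2]>60)&(C[...,2]<70)&(np.hypot(L[...,0]+14,L[...,1]+126)<17); print("knob",m.sum(),L[m].mean(0),L[m].min(0),L[m].max(0))
b=(C[...,2]>20)&(C[...,2]<29)&(L[...,0]<-6)&(L[...,0]>-35)&(L[...,1]<115)&(L[...,1]>-110); print("bar slope",np.polyfit(L[b][:,1],L[b][:,0],1),b.sum())
hsv=cv2.cvtColor(p["frame"],cv2.COLOR_BGR2HSV); k=(abs(L[...,1]+136)<25)&(abs(L[...,0]-35)<35)&(hsv[...,0]>50)&(hsv[...,0]<85)&(hsv[...,1]>110)&(C[...,2]>55)
print("button z",np.percentile(C[k][:,2],[50,90,98]))
t=shot("top"); cv2.imwrite("pics/t33.png",t["frame"])
for n in("notes","vial_red","marker"):
    q=manip.mark_of(n,t)[:1]; print(n,q, at_z(t,q[0]["at"],0) if q else '')
E
```

```text
pull top 144 rect local c [-10.9  62.7] [25.6 20.9] 6.6 z 62.7
tcp local [-133.   -40.3]
pull top 157 rect local c [-11.5   0.6] [28.7 22.5] 89.1 z 62.8
tcp local [-133.   -40.3]
pull top 175 rect local c [-12. -70.] [24.  27.2] 0.6 z 62.8
tcp local [-133.  -40.]
t 55.25 pos [509.1  62.8 292. ] yaw 174.53 gap 80.1 F [-0.4  0.1  0.6] M [-0.02 -0.03 -0.07]
knob 113 [ -16.86147675 -126.12313833] [ -24.48244361 -134.21131023] [  -8.21356372 -118.07918953]
bar slope [ 1.13367579e-02 -1.53761955e+01] 782
button z [76.74020703 78.12581233 78.54547208]
notes [{'at': [143.3, 161.0], 'score': 0.83}] [657.29382158 330.91093429   0.        ]
vial_red [{'at': [350.2, 159.5], 'score': 0.45}] [ 671.85741011 -359.83473041    0.        ]
marker [{'at': [303.1, 146.4], 'score': 0.67}] [ 715.58141903 -201.75471695    0.        ]
```

View pics/w33z.png

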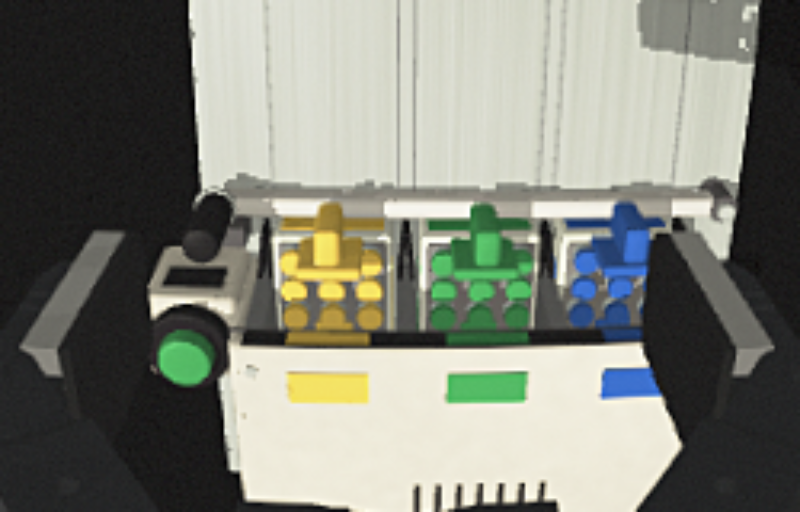

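View pics/t33.png

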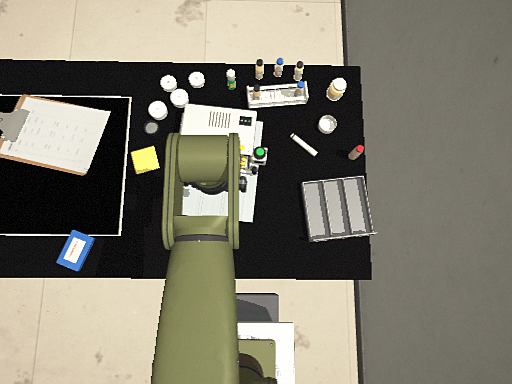

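```bash
python3 -c "
from h import *
print(manip.job_done()); st()"
```

```text
the job is handed in; nothing more can be done
None
the job is handed in; nothing more can be done
```

The job is handed in, and my last checks showed every step met. I opened the gate and slid the green, yellow and blue trays home, each until it pressed on the end stop at about 25–29 N. I then swung the gate shut and pressed the start button. It finished at about 55 s of the 210 s allowed.

**Last checks**
- **Trays:** all three pulls lined up, and they put the tray centres within about 1–2 mm of home. The blue pull was partly hidden behind a finger in the final picture, but it had measured home just before the gate was shut.
- **Gate:** about 0.01 rad from shut.
- **Button:** the top measured about 78 mm up, 71 mm while pressed (at about 19 N), and 78 mm after release.
- **Bystanders:** the notes measured within 1 mm of where they started. The vial (about 16 mm) and the marker (about 11 mm) measured further off, but the network's points for them had lower scores and the robot never went near them. In the pictures they look unmoved.

**What disagreed**
- **Fingertip reach:** with the gripper shut, the fingertips met the button about 25 mm lower than the stated nose length implied, so I felt the way down in small steps.
- **First knob grip:** the jaws read narrower than the knob and the arm lifted about 6 mm, so I released and took it again more lightly.
- **Expected disturbances:** I saw no tray knocked aside and no grip slackening.

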